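# Set washed chopping boards to dry

### The job

Lift the aluminium retaining bar off the two forked posts and lay it down on the counter, then clear every bar of soap off the drying stand's tray into the clear caddy. Next take the chopping boards out of the slotted rack and lean them side by side on the stand: lower end on the tray, face flat against the back rail, clearly slanting back (about 10 to 30 degrees from upright). Finally lay the bar back across the forked posts in front of the boards, resting in both forks with both ends sticking out beyond them; leave the other things on the counter alone.

Things in the scene. Friction and masses are not known exactly. Their poses are not given: they have to be found in the camera images.
- stand: Drying stand, fixed to the counter. Origin at counter height; x points from its open front to its back rail, y along its width. Grey drip tray: top 12 mm above the counter, x from -60 to +100 mm, 290 mm wide. Three boards fit side by side between the front posts, at 80 mm spacing (y = -80, 0, +80 mm)
- rail_mid (a point): Middle of the stand's back rail, on its axis, 107 mm above the counter, 70 mm behind the stand's origin: a round steel bar 12 mm thick along the stand's y, on end posts at y = +-138 mm. Boards lean on its front side
- fork_left (a point): Centre of the floor of the left forked post (stand x = -30, y = +130 mm). The steel post is 14 mm wide along y; the fork is open at the top and in line along y, 26 mm wide in x, its floor 55 mm and its prong tops 75 mm above the counter
- fork_right (a point): The same for the right forked post (stand x = -30, y = -130 mm)
- rack: Wooden slotted rack, fixed, 250 (x) x 80 (y) x 52 mm high, origin at counter height under its centre. Three slots across it at x = -75, 0, +75 mm, each 17 mm wide (x), floor 12 mm and cheek tops 52 mm above the counter. The washed boards stand in these slots
- caddy: Clear plastic open-topped caddy, fixed, 260 (x) x 140 (y) x 55 mm high, walls and floor 4 mm; origin at counter height under its centre
- board1: Small chopping board, a plain slab 14 (own x) x 62 (own y) x 155 mm (own z), 0.08 to 0.18 kg; origin at the centre of its lower end, z up along its height. It starts upright in any slot of the rack; the board may be absent
- board1_top (a point): Centre of the upper end of board1
- board2: Small chopping board, a plain slab 14 (own x) x 62 (own y) x 165 mm (own z), 0.08 to 0.18 kg; origin at the centre of its lower end, z up along its height. It starts upright in any slot of the rack; the board may be absent
- board2_top (a point): Centre of the upper end of board2
- board3: Small chopping board, a plain slab 14 (own x) x 62 (own y) x 175 mm (own z), 0.08 to 0.18 kg; origin at the centre of its lower end, z up along its height. It starts upright in any slot of the rack; the board may be absent
- board3_top (a point): Centre of the upper end of board3
- soap1: White bar of soap (rigid), 46 (own x) x 64 (own y) x 28 mm high, 0.1 kg, origin under its centre; starts lying on the drip tray, in the way of the boards; may be absent
- soap2: White bar of soap (rigid), 46 (own x) x 64 (own y) x 28 mm high, 0.1 kg, origin under its centre; starts lying on the drip tray, in the way of the boards; may be absent
- soap3: White bar of soap (rigid), 46 (own x) x 64 (own y) x 28 mm high, 0.1 kg, origin under its centre; starts lying on the drip tray, in the way of the boards; may be absent
- bar: Retaining bar: square aluminium bar 18 x 18 mm, 360 mm long along its own y, 0.16 to 0.26 kg; starts lying across the two forks, above the soap; the counter in front of the stand (400 mm wide, x from 0.41 m to the tray) is bare and has room for it
- bar_center (a point): Centre of the retaining bar
- dish_soap_a: Washing-up liquid bottle, 60 mm wide, 190 mm tall; not part of the job, to be left alone; origin under it
- dish_soap_b: Another such bottle; not part of the job, to be left alone; origin under it
- spray: Glass spray bottle, 68 mm wide, 176 mm tall; not part of the job, to be left alone; origin under it
- mug: White mug, 76 mm wide, 85 mm tall; not part of the job, to be left alone; origin under it
- dish_brush: Brush lying on the counter near the robot; not part of the job, to be left alone; origin under it
- bowl: Blue bowl, 110 mm wide, 45 mm tall; not part of the job, to be left alone; origin under it
- tablet_jar: Glass jar, 70 mm wide, 80 mm tall; not part of the job, to be left alone; origin under it
There are look-alikes about, which are no part of the job. Leave any orange look-alike of the board3 alone. What is shaped like the soap2 but green is not meant.

How it is judged (in metres and radians):
On the way, in this order (a step that is already met when the one before it is completed fails the run):
1. the retaining bar is off the forks and lies low, on the counter (height (world z) of bar_center below 0.032 m and linear speed of bar below 0.05 m/s), for 0.2 s.
2. every soap bar lies in the caddy (x of soap1 in the frame of caddy between -0.125 and 0.125 m and y of soap1 in the frame of caddy between -0.066 and 0.066 m and z of soap1 in the frame of caddy between -0.005 and 0.055 m and linear speed of each of soap1, soap2, soap3 below 0.03 m/s and x of soap2 in the frame of caddy between -0.125 and 0.125 m and y of soap2 in the frame of caddy between -0.066 and 0.066 m and z of soap2 in the frame of caddy between -0.005 and 0.055 m and x of soap3 in the frame of caddy between -0.125 and 0.125 m and y of soap3 in the frame of caddy between -0.066 and 0.066 m and z of soap3 in the frame of caddy between -0.005 and 0.055 m), for 0.2 s.
3. every board leans on the stand against the back rail (x of board1 in the frame of stand between -0.02 and 0.052 m and y of board1 in the frame of stand between -0.115 and 0.115 m and z of board1 in the frame of stand between 0.006 and 0.03 m and x of each of board1_top, board2_top, board3_top in the frame of stand above 0.047 m and angle between board1's own z axis and vertical between 0.15 and 0.6 rad and angle between the y axis of each of board1, board2, board3 and the y axis of stand, either way round below 0.25 rad and linear speed of each of board1, board2, board3 below 0.03 m/s and x of board2 in the frame of stand between -0.02 and 0.052 m and y of board2 in the frame of stand between -0.115 and 0.115 m and z of board2 in the frame of stand between 0.006 and 0.03 m and angle between board2's own z axis and vertical between 0.15 and 0.6 rad and x of board3 in the frame of stand between -0.02 and 0.052 m and y of board3 in the frame of stand between -0.115 and 0.115 m and z of board3 in the frame of stand between 0.006 and 0.03 m and angle between board3's own z axis and vertical between 0.15 and 0.6 rad), for 0.3 s.
4. the retaining bar lies across both forks (x of bar_center in the frame of stand between -0.042 and -0.018 m and y of bar_center in the frame of stand between -0.04 and 0.04 m and z of bar_center in the frame of stand between 0.056 and 0.072 m and angle between the y axis of bar and the y axis of stand, either way round below 0.1 rad and linear speed of bar below 0.03 m/s), for 0.3 s.
At the end, for the whole second after the job is handed in: Every soap bar present is inside the caddy; every board present stands on the tray, leaning back 9 to 34 degrees, square to the rail within 14 degrees, at rest; the bar lies in both forks, its centre within 40 mm of the middle, at rest (all of step 2 and all of step 3 and all of step 4); the robot touches nothing.
It fails at once if a bystander (bottle, spray, mug, brush, bowl or jar) is moved more than 40 mm (distance of any of dish_soap_a, dish_soap_b, spray, mug, dish_brush, bowl, tablet_jar from where it was at the start of the episode above 0.04 m).
Of board1, board2, board3 only 2 to 3 are there at a start; the rules pass over those that are not, and their reading is None.
Of soap1, soap2, soap3 only 2 to 3 are there at a start; the rules pass over those that are not, and their reading is None.
At some moment in a run one of bar, soap2 may be knocked a few centimetres aside while the robot is not near it.
It also fails if it takes over 210 s, if anything falls off the work surface, if the arm or the gripper's body presses on something with over 40 N, if the wrist force passes 120 N, or if a joint passes its speed limit or range.

### The arm

A 7-joint arm with a two-finger parallel gripper is mounted at the origin on the work surface. World frame = base frame: x ahead of the robot, y to its left, z up, the work surface at z = 0. Lengths are in mm, angles in rad, forces in N, time in s.
With the tool pointing down it reaches from about 400 to 900 mm from the base axis. Payload 5.6 kg.
Tool frame: the origin (TCP) lies on the centre line of the jaws, within the pads' length; the fingertips stand 22 mm ahead of it and the grasp point (between the pads) lies 3 mm ahead of it; y points along the fingers, z is the direction in which the jaws open and shut, and the axes are right-handed (so a half turn about y gives the same grasp; the last joint's range is limited). The gripper opens to 92 mm and grips with 3 to 60 N. Pads are 20 mm wide; open, the fingers measure 128 mm over their backs; the gripper's body (75 mm by 189 mm) begins 69 mm behind the grasp point.
Start: joints at [-1.324, 0.468, -0.012, 1.603, 0.006, 1.071, -0.056], TCP at [185.785, 622.89, 236.592] pointing down, gripper open.
Joint ranges: [-2.53, 2.53], [-0.31, 2.02], [-1.57, 1.55], [0.28, 2.44], [-1.29, 4.43], [0.15, 1.84], [-2.92, 2.92]. Speed limits (rad/s): [2.57, 2.57, 3.14, 3.14, 3.14, 3.14, 3.14].

### API

Orientations are given as a 3x3 rotation matrix whose columns are the frame's x, y, z axes.
In Python, from station import r, read_camera, camera_model, job gives the robot as it stands.
- The arm moves only by the shell command python3 -m jog 'ROWS' [FORCE]. ROWS is JSON, one flat list of numbers, 7 for each row, row after row: the shift along the world's x, y, z in units of 60 mm (1.0 is 60 mm), then the turn, a rotation vector about the world's x, y, z in units of 6 degrees (1.0 is 6 degrees), then the opening, from 0 (shut) to 1 (fully open). A call has 1 to 8 rows; each row is the pose to reach, as a shift and turn from the pose commanded when the call began; what a row does not reach only later rows make up. A row lasts 1/8 s, in which the tool goes at most 62.5 mm and 10.7 degrees, less where a joint would pass 70% of its speed; a pose out of reach is approached as far as the arm can. A call with a gripper value outside its range is refused whole. The fingers move at their own pace and stop on an object; FORCE is the grip in N (left out, the last holds). Time passes only in rows, so rows that repeat a pose let the fingers close. It gives the time, the measured TCP pose, the force and the opening at its end, in the units of the state.
- r.state(): the state, without advancing time (a new reading comes with each control period).
- read_camera(name): name is "side" or "top"; returns the picture (400x640x3 uint8, red, green, blue); there is no depth.
- camera_model(name): a dict with "intrinsics" (3x3 intrinsics, pixels), "R" (3x3) and "t" (3): a world point X has camera coordinates R X + t. Camera axes: x right, y down, z forward; pixel columns grow to the right and rows downward; lengths in mm; the calibration is good to about 2 mm. A picture is of the moment at which its call begins. camera_model takes no time and is no camera call.
- job.hand_in(): hands the job in, once; it reports no verdict.
The state is a dict: "time": time; "joint_pos": joint angles; "dq": joint speeds; "effort": joint torques, N m; "ee_pos": TCP position; "eef_rot": TCP orientation; "wrist_force": force on the tool from outside, world axes, zero at the start; "moment": the same for the moment, N m; "grip_width": opening from 0.0 (shut) to 1.0 (fully open).
Only numpy, scipy, OpenCV 4.12 (cv2) and the standard library are available. Lean on these libraries where they do the work, as an engineer would, in place of code of your own. Each camera call takes 0.05 s, during which the arm holds its last target.

## Working session

There is one attempt and no reset: what is moved stays moved. The work goes in short steps, Python scripts to look and compute and a shell command to move; the robot and the scene stay as the last step left them, time stands still between calls to the robot, and variables do not carry over. Pictures are saved under pics/ and viewed, and the job is handed in when it is done.

```bash
ls; mkdir -p pics; python3 - <<'E'
from station import r, read_camera, camera_model
import cv2,numpy as np
np.set_printoptions(precision=3,suppress=True)
s=r.state()
for k,v in s.items(): print(k,np.array(v))
for n in("side","top"):
    im=read_camera(n); cv2.imwrite(f"pics/{n}0.png",im[:,:,::-1])
    m=camera_model(n); print(n,np.array(m["intrinsics"]),np.array(m["R"]),np.array(m["t"]))
    R=np.array(m["R"]);print("cam pos",-R.T@np.array(m["t"]))
E
```

```text
pics
time 0.0
joint_pos [-1.324  0.468 -0.012  1.604  0.006  1.071 -0.056]
dq [ 0.001  0.001 -0.001  0.002 -0.     0.001 -0.001]
effort [ -0.001 -52.057  -0.013 -24.375  -0.057   0.017   0.   ]
ee_pos [185.663 622.376 235.643]
eef_rot [[ 0.958 -0.     0.286]
 [-0.286 -0.002  0.958]
 [ 0.    -1.    -0.002]]
wrist_force [ 0.318 -0.002 -0.   ]
moment [ 0.011 -0.024 -0.035]
grip_width 0.9990943432631398
side [[423.322   0.    323.836]
 [  0.    423.322 203.18 ]
 [  0.      0.      1.   ]] [[ 0.745 -0.667 -0.015]
 [-0.404 -0.433 -0.806]
 [ 0.531  0.607 -0.591]] [-318.899  312.594  988.371]
cam pos [-161.345 -677.124  831.722]
top [[365.121   0.    309.558]
 [  0.    365.121 203.973]
 [  0.      0.      1.   ]] [[-0.015 -1.    -0.007]
 [-0.992  0.016 -0.122]
 [ 0.123  0.005 -0.992]] [  63.992  501.32  1061.738]
cam pos [ 368.342   50.948 1115.542]
```

View pics/side0.png

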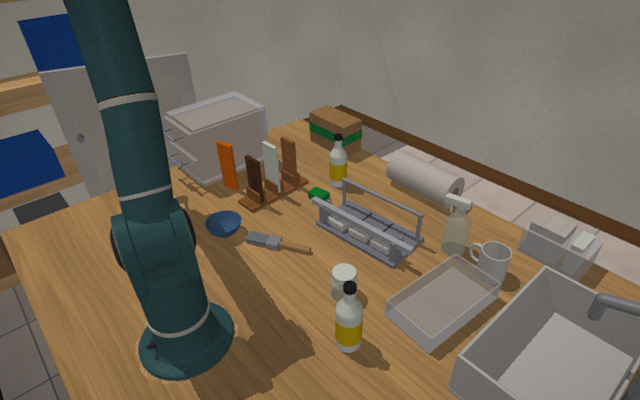

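View pics/top0.png

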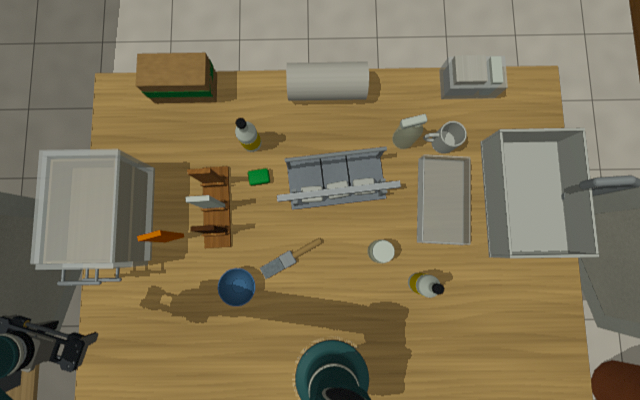

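The top view shows the bar at about (340,190) over the stand, three soaps under it, the rack at (210,205) with boards, the caddy at (445,200), a green look-alike soap at (260,177) and an orange look-alike board at (160,237). I'll enlarge these areas.

```bash
cat > h.py <<'E'
from station import r, read_camera, camera_model, job
import cv2,numpy as np
np.set_printoptions(precision=3,suppress=True)
CM={n:camera_model(n) for n in("side","top")}
def proj(n,X):
    m=CM[n];c=np.array(m["R"])@np.array(X,float)+np.array(m["t"]);p=np.array(m["intrinsics"])@c;return p[:2]/p[2]
def ray(n,uv):
    m=CM[n];R=np.array(m["R"]);o=-R.T@np.array(m["t"]);d=R.T@np.linalg.inv(np.array(m["intrinsics"]))@np.array([uv[0],uv[1],1.]);return o,d
def atz(n,uv,z):
    o,d=ray(n,uv);return o+d*(z-o[2])/d[2]
def tri(us,ut):
    A=[];b=[]
    for n,uv in(("side",us),("top",ut)):
        o,d=ray(n,uv);d=d/np.linalg.norm(d);P=np.eye(3)-np.outer(d,d);A.append(P);b.append(P@o)
    return np.linalg.lstsq(np.vstack(A),np.hstack(b),rcond=None)[0]
def grab(n,name=None):
    im=read_camera(n)
    if name: cv2.imwrite(f"pics/{name}.png",im[:,:,::-1])
    return im
def crop(im,name,x0,y0,w,h,f,draw=[],grid=10):
    c=cv2.resize(im[y0:y0+h,x0:x0+w],None,fx=f,fy=f,interpolation=cv2.INTER_CUBIC).copy()
    for x in range((x0//grid+1)*grid,x0+w,grid):
        L=10 if x%50 else 20;cv2.line(c,(int((x-x0+.5)*f),0),(int((x-x0+.5)*f),L),(255,0,0),1)
        if x%20==0:cv2.putText(c,str(x),(int((x-x0)*f),30),0,.35,(255,0,0),1)
    for y in range((y0//grid+1)*grid,y0+h,grid):
        cv2.line(c,(0,int((y-y0+.5)*f)),(10,int((y-y0+.5)*f)),(255,0,0),1)
        if y%20==0:cv2.putText(c,str(y),(12,int((y-y0)*f)+5),0,.35,(255,0,0),1)
    for d in draw:
        pts=np.array([[(p[0]-x0+.5)*f,(p[1]-y0+.5)*f] for p in d]);cv2.polylines(c,[np.int32(pts)],False,(0,255,0),1)
    cv2.imwrite(f"pics/{name}.png",c[:,:,::-1])
E
python3 - <<'E'
from h import *
s=cv2.imread("pics/side0.png")[:,:,::-1];t=cv2.imread("pics/top0.png")[:,:,::-1]
crop(t,"t_stand",270,130,140,100,5.5)
crop(s,"s_stand",300,170,140,100,5.5)
crop(t,"t_rack",130,150,150,110,5)
crop(s,"s_rack",205,125,130,95,6)
E
```

```text
(no output)
```

View pics/t_stand.png

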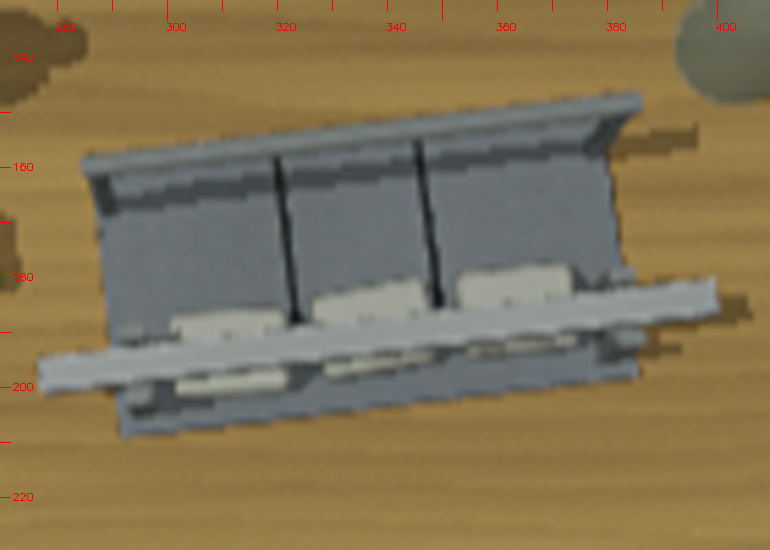

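View pics/s_stand.png

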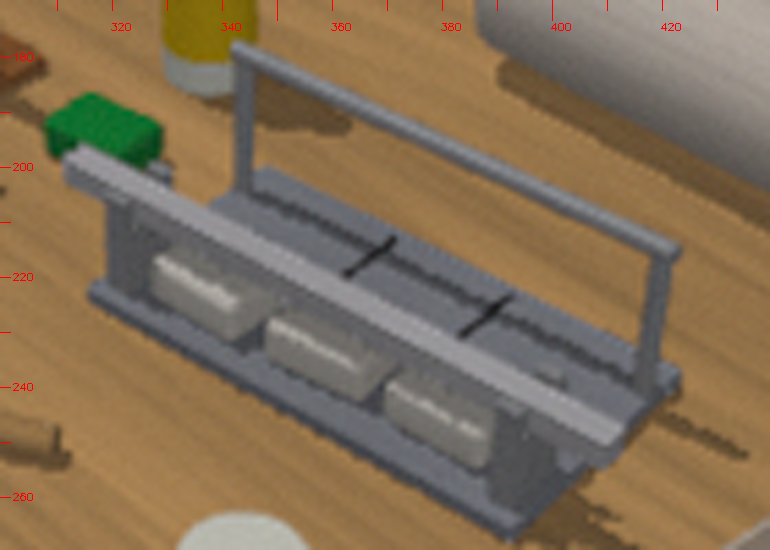

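View pics/t_rack.png

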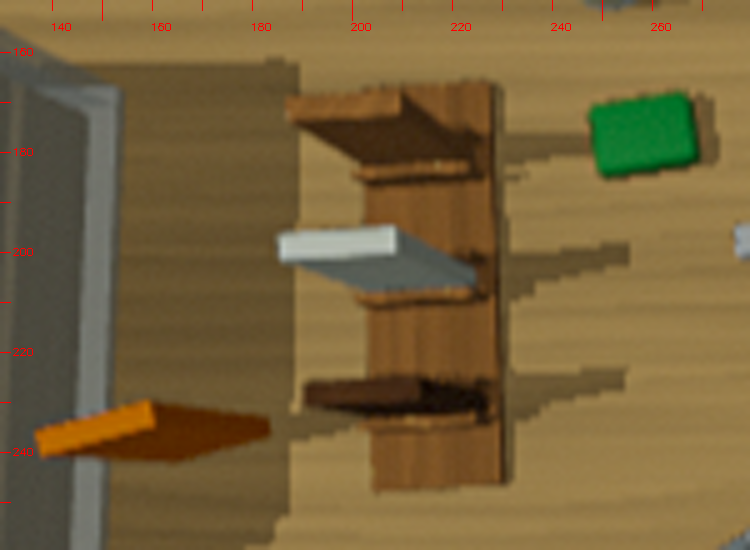

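View pics/s_rack.png

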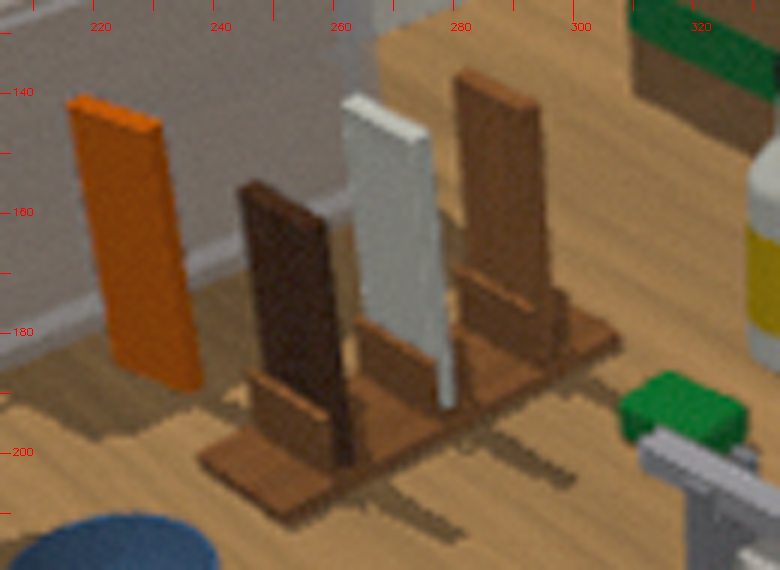

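```bash
python3 - <<'E'
from h import *
from scipy.optimize import least_squares
C=lambda p,x0,y0,f:np.array([x0+p[0]/f-.5,y0+p[1]/f-.5])
T=lambda p:C(p,270,130,5.5); S=lambda p:C(p,300,170,5.5)
rl=tri(S((237,52)),T((84,165)));rr=tri(S((676,253)),T((641,102)));print("rail",rl,rr)
# stand fit: (cam, pix, local)
obs=[("top",T((122,437)),(-60,145,6)),("top",T((637,376)),(-60,-145,6)),
("side",S((90,292)),(-60,145,12)),("side",S((512,532)),(-60,-145,10))]
def loc(q,p,scale=1):
    c,s=np.cos(q[2]),np.sin(q[2]);return np.array([q[0]+c*p[0]-s*p[1],q[1]+s*p[0]+c*p[1],p[2]])
def f(q):
    e=[]
    for n,uv,p in obs:e+=list(proj(n,loc(q,p))-uv)
    m=loc(q,(70,0,107))
    e+=list(proj("top",m)-(T((84,165))+T((641,102)))/2)+list(proj("side",m)-(S((237,52))+S((676,253)))/2)
    return e
q=least_squares(f,[480,0,0.1]);print("stand",q.x,np.degrees(q.x[2]),np.round(q.fun,1))
# bar
bl=atz("top",T((40,367)),73);br=atz("top",T((716,290)),73);print("bar top ends",bl,br,(bl+br)/2,np.linalg.norm(bl-br))
bl=atz("side",S((85,147)),73);print(atz("side",S((98,153)),73),atz("side",S((624,430)),73))
for l in((-30,130,55),(-30,-130,55)):print("fork",loc(q.x,l))
# rack: outline top/board tops
T=lambda p:C(p,130,150,5); S=lambda p:C(p,205,125,6)
boards=dict(mid=[T((287,107)),T((404,107)),S((460,74)),S((540,104))],white=[T((280,247)),T((398,243)),S((347,102)),S((425,137))],dark=[T((306,392)),T((420,390)),S((246,187)),S((322,222))])
for k,(a,b,c,d) in boards.items():
    A=tri(c,a);B=tri(d,b);print(k,A,B,(A+B)/2,np.linalg.norm(A-B))
E
```

```text
rail [621.022 124.253 104.751] [ 649.128 -163.404  108.014]
stand [565.911 -28.695   0.096] 5.4873629423452615 [ 0.4 -0.5  0.9  0.1 -0.3 -1.1  0.3  0.2  0.9 -0.3 -1.9 -1.1]
bar top ends [521.111 150.243  73.   ] [ 556.29  -205.743   73.   ] [538.701 -27.75   73.   ] 357.7198122671049
[525.913 137.776  73.   ] [ 559.75  -207.152   73.   ]
fork [523.617  97.841  55.   ]
fork [ 548.48  -160.968   55.   ]
mid [577.722 377.853 172.36 ] [578.279 312.136 178.445] [578.    344.994 175.402] 66.00053745091941
white [501.261 375.952 183.459] [503.955 312.712 186.179] [502.608 344.332 184.819] 63.355726538588655
dark [427.537 367.18  163.464] [429.727 304.534 168.244] [428.632 335.857 165.854] 62.86603156828039
```

```bash
cat >> h.py <<'E'
def loc(q,p):
    c,s=np.cos(q[2]),np.sin(q[2]);return np.array([q[0]+c*p[0]-s*p[1],q[1]+s*p[0]+c*p[1],p[2]])
def wire(n,q,x0,x1,y0,y1,z0,z1):
    P=lambda x,y,z:proj(n,loc(q,(x,y,z)))
    o=[[P(x0,y0,z),P(x1,y0,z),P(x1,y1,z),P(x0,y1,z),P(x0,y0,z)] for z in(z0,z1)]
    return o+[[P(x,y,z0),P(x,y,z1)] for x in(x0,x1) for y in(y0,y1)]
STAND=[566,-28.7,0.096]
E
python3 - <<'E'
from h import *
s=cv2.imread("pics/side0.png")[:,:,::-1];t=cv2.imread("pics/top0.png")[:,:,::-1]
bar=[538.7,-27.7,0.098]
R=[502,342,0.03]; 
for n,im,c1,c2,c3 in(("top",t,(270,130,140,100,5.5),(130,150,150,110,5),(400,130,90,130,4.5)),("side",s,(300,170,140,100,5.5),(205,125,130,95,6),(370,240,140,120,5))):
    d=wire(n,STAND,-60,100,-145,145,12,12)+wire(n,STAND,64,76,-138,138,101,113)+wire(n,bar,-9,9,-180,180,55,73)
    for y in(-130,130):d+=wire(n,STAND,-43,-17,y-7,y+7,55,75)
    crop(im,"o_"+n+"_st",*c1,draw=d)
    d=wire(n,R,-125,125,-40,40,0,0)
    for x,h in((-75,155),(0,175),(75,165)):d+=wire(n,R,x-7,x+7,-31,31,12,12+h)
    crop(im,"o_"+n+"_ra",*c2,draw=d)
    crop(im,"o_"+n+"_ca",*c3)
E
python3 - <<'E'
import cv2,numpy as np
for k in("st","ra","ca"):
    a=cv2.imread(f"pics/o_top_{k}.png");b=cv2.imread(f"pics/o_side_{k}.png")
E
```

```text
(no output)
```

View pics/o_top_st.png

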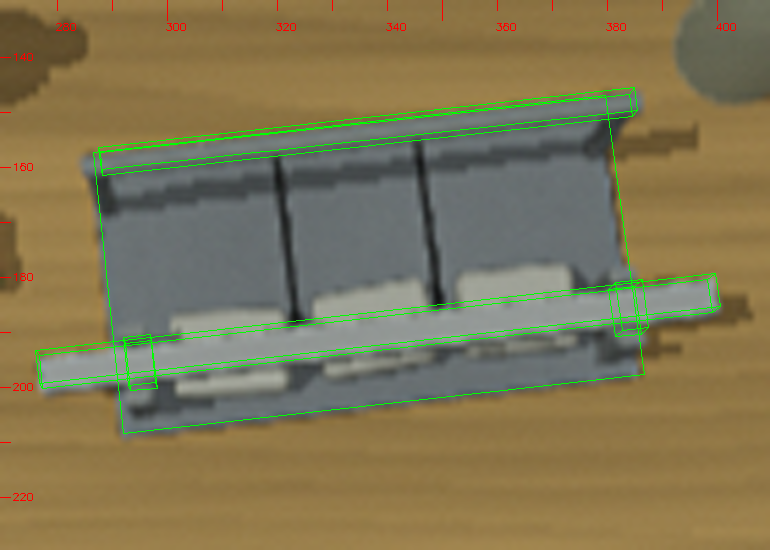

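View pics/o_side_st.png

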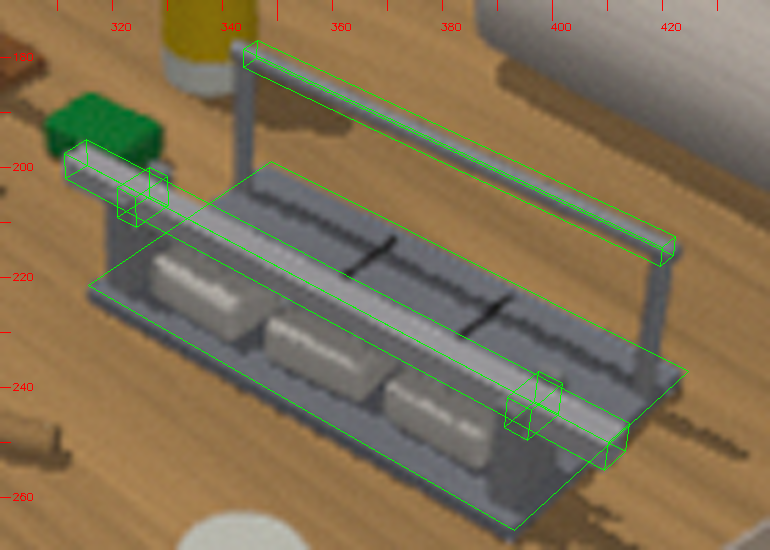

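View pics/o_top_ra.png

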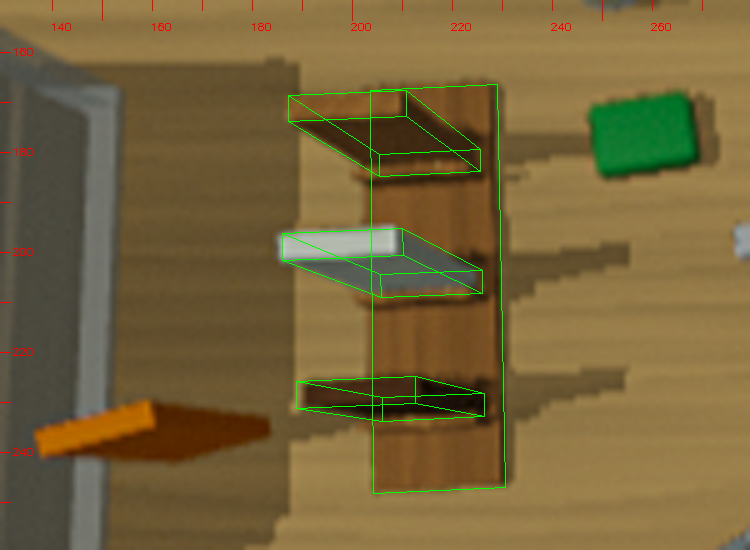

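View pics/o_side_ra.png

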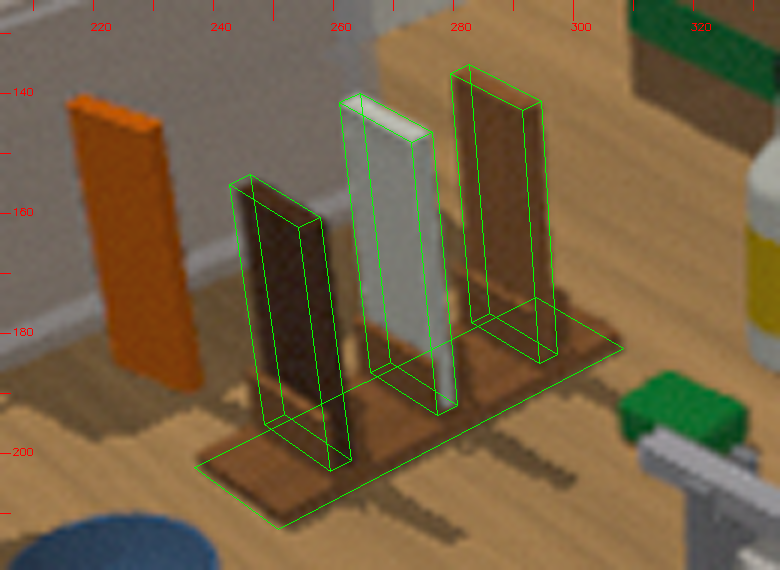

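View pics/o_top_ca.png

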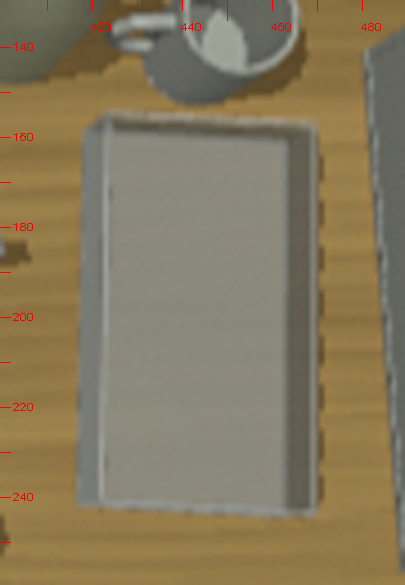

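View pics/o_side_ca.png

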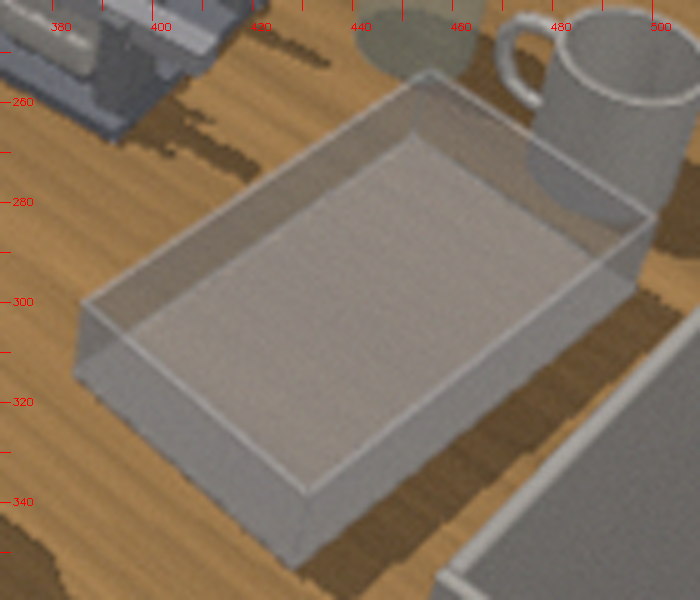

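```bash
python3 - <<'E'
from h import *
T=lambda p:np.array([400+p[0]/4.5-.5,130+p[1]/4.5-.5]);S=lambda p:np.array([370+p[0]/5-.5,240+p[1]/5-.5])
a=[atz("top",T(p),55) for p in((105,112),(317,122),(317,515),(103,505))]
b=[atz("side",S(p),55) for p in((430,70),(655,217),(307,492),(82,302))]
print(np.array(a),np.mean(a,0));print(np.array(b),np.mean(b,0))
C=[556,-275,0.0]
s=cv2.imread("pics/side0.png")[:,:,::-1];t=cv2.imread("pics/top0.png")[:,:,::-1]
# obstacles approx at counter
for k,uv,z in(("jar top",(382,250),80),("brush handle end",(321,240),15),("brush head",(270,268),10),("botB cap",(437,289),190),("bowl",(237,287),45),("spraytop",(413,121),176),("mug top",(452,136),85),("botA cap",(241,125),190),("green",(259,177),28),("orange top l",(138,240),175),("orange top r",(160,232),175)):print(k,atz("top",uv,z))
d=np.array([-.286,.958]) 
E
```

```text
[[ 642.289 -282.625   55.   ]
 [ 633.179 -421.657   55.   ]
 [ 375.955 -403.94    55.   ]
 [ 384.409 -267.644   55.   ]] [ 508.958 -343.967   55.   ]
[[ 641.231 -286.687   55.   ]
 [ 632.566 -421.297   55.   ]
 [ 377.747 -403.255   55.   ]
 [ 386.125 -267.632   55.   ]] [ 509.417 -344.718   55.   ]
jar top [ 362.636 -145.649   80.   ]
brush handle end [394.799  23.576  15.   ]
brush head [313.976 177.399  10.   ]
botB cap [ 265.375 -257.037  190.   ]
bowl [263.183 268.513  45.   ]
spraytop [ 702.501 -223.281  176.   ]
mug top [ 687.771 -360.574   85.   ]
botA cap [694.57  232.354 190.   ]
green [587.467 208.192  28.   ]
orange top l [398.174 498.159 175.   ]
orange top r [417.85  442.139 175.   ]
```

Candidates, by top-view pixel:
- **Soaps:** the white ones at (311,193), (336,187) and (363,182). The green one at (259,177) is excluded.
- **Boards:** those standing in the rack at (209,172) mid brown, (205,200) white and (210,228) dark. The orange one outside the rack at (150,237) is excluded.
- **Bar:** the grey one at (340,190) in the forks, not the rail at (335,153).

The crops above confirm these choices. I'll start by moving above the bar.

```bash
python3 -m jog '[1.5,-2.7,0,0,0,-4,0.5, 3,-5.4,0,0,0,-8,0.5, 4.5,-8.1,0,0,0,-11.3,0.5, 5.87,-10.84,0,0,0,-11.3,0.5, 5.87,-10.84,0,0,0,-11.3,0.5, 5.87,-10.84,0,0,0,-11.3,0.5, 5.87,-10.84,0,0,0,-11.3,0.5, 5.87,-10.84,0,0,0,-11.3,0.5]' 30
```

```text
time: 1.1
ee_pos: [425.1, 181.8, 236.7]
eef_rot: [[0.097, 0.0, 0.995], [-0.995, 0.0, 0.097], [-0.0, -1.0, 0.0]]
wrist_force: [1.2, 0.5, 1.1]
grip_width: 0.499
```

```bash
python3 -m jog '[0.9,-1.7,0,0,0,0,0.5, 1.87,-3.49,0,0,0,0,0.5, 1.87,-3.49,0,0,0,0,0.5, 1.87,-3.49,0,0,0,0,0.5, 1.87,-3.49,-1,0,0,0,0.5, 1.87,-3.49,-1.6,0,0,0,0.5, 1.87,-3.49,-1.6,0,0,0,0.5, 1.87,-3.49,-1.6,0,0,0,0.5]' 
python3 - <<'E'
from h import *
s=grab("side");t=grab("top")
st=r.state();print(st["ee_pos"])
crop(t,"t1",260,110,160,120,5);crop(s,"s1",280,120,160,150,5)
p=np.array(st["ee_pos"]);R=np.array(st["eef_rot"]);
for d in(0,3,22):print(d,proj("top",p+R[:,1]*d),proj("side",p+R[:,1]*d))
E
```

```text
time: 2.1
ee_pos: [537.7, -25.8, 141.8]
eef_rot: [[0.098, 0.002, 0.995], [-0.995, -0.0, 0.098], [0.0, -1.0, 0.002]]
wrist_force: [0.1, -0.2, -0.3]
grip_width: 0.502
[538.105 -25.61  142.39 ]
0 [339.352 185.273] [358.751 200.183]
3 [339.269 185.461] [358.717 201.056]
22 [338.756 186.628] [358.502 206.527]
```

View pics/t1.png

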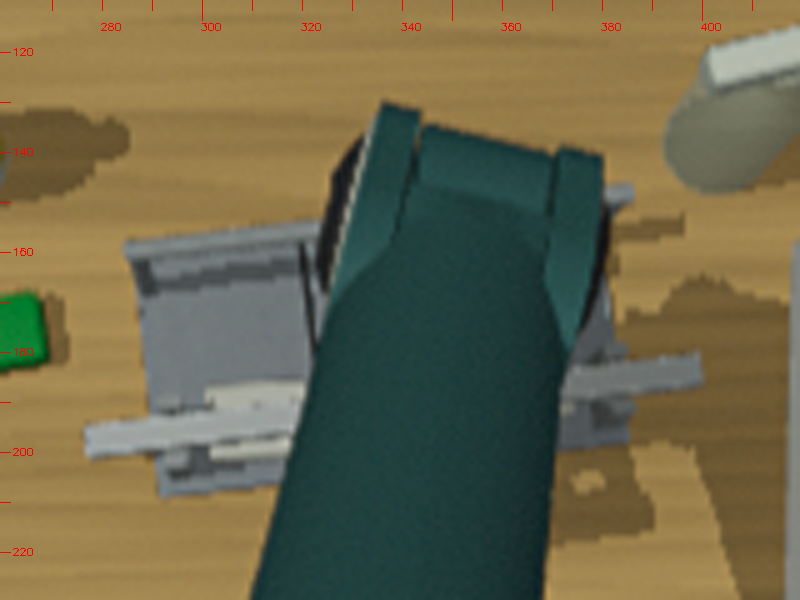

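View pics/s1.png

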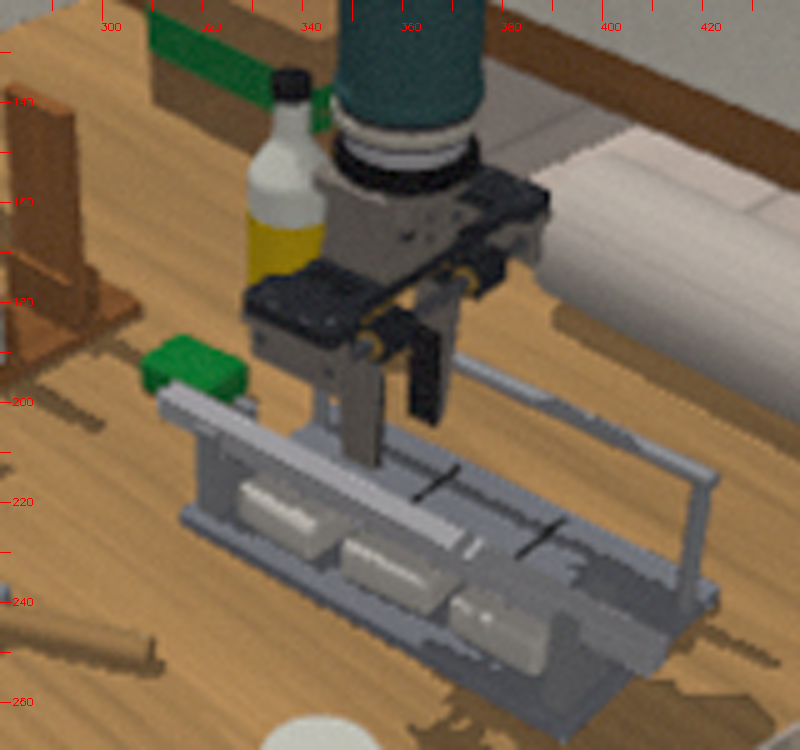

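The jaws straddle the bar line: in the side view the fingers are at about (352,205) and (364,197). I'll lower onto the bar.

```bash
python3 -m jog '[0,-0.03,-0.6,0,0,0,0.5, 0,-0.03,-1.0,0,0,0,0.5, 0,-0.03,-1.22,0,0,0,0.5, 0,-0.03,-1.22,0,0,0,0.5, 0,-0.03,-1.22,0,0,0,0.1, 0,-0.03,-1.22,0,0,0,0.1, 0,-0.03,-1.22,0,0,0,0.1, 0,-0.03,-1.22,0,0,0,0.1]' 30; python3 -m jog '[0,0,0,0,0,0,0.1, 0,0,0,0,0,0,0.1]'
```

```text
time: 3.2
ee_pos: [537.3, -27.5, 68.0]
eef_rot: [[0.098, 0.001, 0.995], [-0.995, 0.0, 0.098], [-0.0, -1.0, 0.001]]
wrist_force: [0.2, 0.4, 4.9]
grip_width: 0.194
time: 3.45
ee_pos: [537.4, -27.5, 68.0]
eef_rot: [[0.098, 0.001, 0.995], [-0.995, 0.0, 0.098], [-0.0, -1.0, 0.001]]
wrist_force: [-1.2, 0.9, 6.5]
grip_width: 0.194
```

```bash
python3 -m jog '[0,0,0.5,0,0,0,0.1, 0,0,0.9,0,0,0,0.1, 0,0,0.9,0,0,0,0.1, -0.7,0,0.9,0,0,0,0.1, -1.4,0,0.9,0,0,0,0.1, -1.4,0,0.3,0,0,0,0.1, -1.4,0,-0.3,0,0,0,0.1, -1.4,0,-0.3,0,0,0,0.1]'
python3 - <<'E'
from h import *
s=grab("side");crop(s,"s2",250,120,180,150,4.4)
E
```

```text
time: 4.45
ee_pos: [449.9, -27.8, 46.8]
eef_rot: [[0.097, -0.007, 0.995], [-0.995, -0.001, 0.097], [0.0, -1.0, -0.007]]
wrist_force: [-0.4, 0.3, -1.5]
grip_width: 0.193
```

View pics/s2.png

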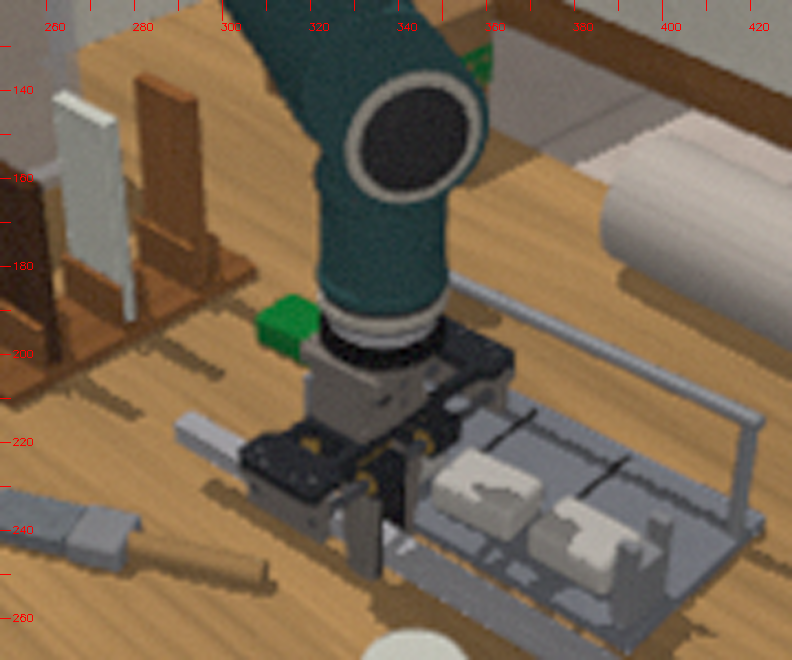

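```bash
python3 -m jog '[0,0,-0.2,0,0,0,0.1, 0,0,-0.38,0,0,0,0.1, 0,0,-0.38,0,0,0,0.1, 0,0,-0.38,0,0,0,0.4, 0,0,-0.38,0,0,0,0.4, 0,0,-0.38,0,0,0,0.4, 0,0,0.5,0,0,0,0.5, 0,0,1.5,0,0,0,0.5]'
```

```text
time: 5.5
ee_pos: [452.1, -27.8, 140.1]
eef_rot: [[0.097, -0.003, 0.995], [-0.995, -0.001, 0.097], [0.001, -1.0, -0.003]]
wrist_force: [1.6, 0.7, 0.6]
grip_width: 0.498
```

```bash
python3 -m jog '[0,0,1.5,0,0,0,0.5, -0.6,3,1.5,0,0,0,0.9, -0.6,4,1.5,0,0,0,0.9, -0.6,4,1.5,0,0,0,0.9, -0.6,4,1.5,0,0,0,0.9, -0.6,4,1.5,0,0,0,0.9]'
python3 - <<'E'
from h import *
s=grab("side");crop(s,"s3",260,170,180,110,4.4)
s=grab("top");crop(s,"t3",260,120,160,120,5)
E
```

```text
time: 6.25
ee_pos: [415.8, 216.8, 229.8]
eef_rot: [[0.105, 0.001, 0.994], [-0.994, 0.001, 0.105], [-0.001, -1.0, 0.001]]
wrist_force: [0.3, -0.4, 0.2]
grip_width: 0.901
```

View pics/s3.png

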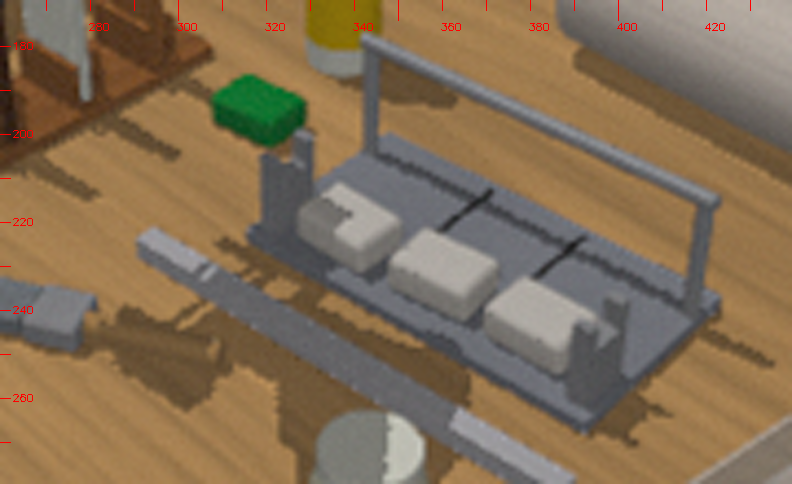

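View pics/t3.png

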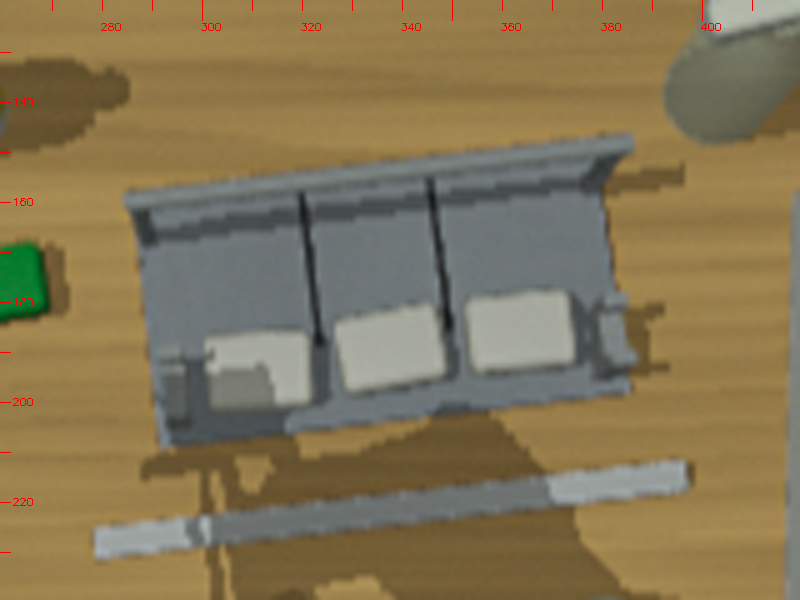

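The bar lies on the counter, from (280,228) to (396,215) in the top view. The three white soaps are at about (311,194), (338,189) and (364,186).

```bash
python3 - <<'E'
from h import *
T=lambda p:np.array([260+p[0]/5-.5,120+p[1]/5-.5])
for k,c in dict(A=[(205,335),(311,332),(313,406),(207,410)],B=[(333,320),(437,304),(448,376),(348,393)],C=[(465,297),(570,290),(577,364),(474,373)]).items():
    P=np.array([atz("top",T(p),40)[:2] for p in c]);m=P.mean(0)
    v=(P[0]-P[1]+P[3]-P[2])/2;u=(P[0]-P[3]+P[1]-P[2])/2
    q=np.array(STAND);d=m-q[:2];cs,sn=np.cos(q[2]),np.sin(q[2])
    print(k,m,"len y",np.linalg.norm(v),"len x",np.linalg.norm(u),"yaw from v",np.degrees(np.arctan2(-v[0],v[1])),"from u",np.degrees(np.arctan2(u[1],u[0])),"stand",cs*d[0]+sn*d[1],-sn*d[0]+cs*d[1])
E
```

```text
A [532.097  50.469] len y 63.17634613406833 len x 44.88801099405453 yaw from v 0.9826804143817838 from u 0.6189655283940884 stand -26.15807590914619 82.05436939056031
B [544.381 -28.749] len y 61.68859318652338 len x 44.39691180822639 yaw from v 8.360300839776883 from u 8.638926952820071 stand -21.52414255304896 2.0231884648459997
C [ 553.541 -106.525] len y 62.26936747619432 len x 45.548849091830746 yaw from v 3.5181462623332513 from u 4.100749486089234 stand -19.860841829875216 -76.27216037699577
```

```bash
python3 -m jog '[1,-1.4,0,0,0,-0.77,0.8, 1.94,-2.77,0,0,0,-0.77,0.8, 1.94,-2.77,0,0,0,-0.77,0.8, 1.94,-2.77,-1,0,0,-0.77,0.8, 1.94,-2.77,-2,0,0,-0.77,0.8, 1.94,-2.77,-2.4,0,0,-0.77,0.8, 1.94,-2.77,-2.4,0,0,-0.77,0.8, 1.94,-2.77,-2.4,0,0,-0.77,0.8]'
```

```text
time: 7.35
ee_pos: [534.0, 45.1, 86.6]
eef_rot: [[0.015, 0.002, 1.0], [-1.0, -0.0, 0.015], [0.0, -1.0, 0.002]]
wrist_force: [0.7, -0.0, -1.2]
grip_width: 0.799
```

```bash
python3 - <<'E'
from h import *
s=grab("side");crop(s,"s4",280,140,160,130,4.6)
E
```

View pics/s4.png

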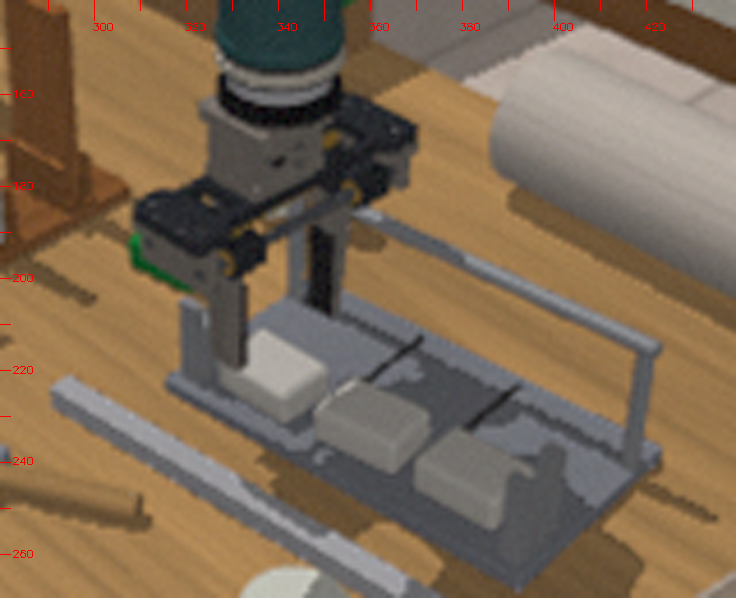

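```bash
python3 -m jog '[-0.03,0.08,0,0,0,0,0.8, -0.03,0.08,-0.3,0,0,0,0.8, -0.03,0.08,-0.58,0,0,0,0.8, -0.03,0.08,-0.58,0,0,0,0.8, -0.03,0.08,-0.58,0,0,0,0.3, -0.03,0.08,-0.58,0,0,0,0.3, -0.03,0.08,-0.58,0,0,0,0.3, -0.03,0.08,-0.58,0,0,0,0.3]' 30
python3 -m jog '[0,0,0,0,0,0,0.3, 0,0,0.5,0,0,0,0.3, 0,0,1.0,0,0,0,0.3, 0,0,1.5,0,0,0,0.3, 0,0,1.5,0,0,0,0.3, 0,0,1.5,0,0,0,0.3]' 30
python3 - <<'E'
from h import *
s=grab("side");crop(s,"s5",280,140,160,130,4.6)
E
```

```text
time: 8.4
ee_pos: [531.9, 51.0, 51.0]
eef_rot: [[0.017, 0.001, 1.0], [-1.0, 0.0, 0.017], [-0.0, -1.0, 0.001]]
wrist_force: [0.2, -0.4, 0.3]
grip_width: 0.493
time: 9.15
ee_pos: [530.6, 51.2, 139.8]
eef_rot: [[0.017, -0.001, 1.0], [-1.0, -0.0, 0.017], [-0.0, -1.0, -0.001]]
wrist_force: [-1.0, -0.4, -0.7]
grip_width: 0.498
```

View pics/s5.png

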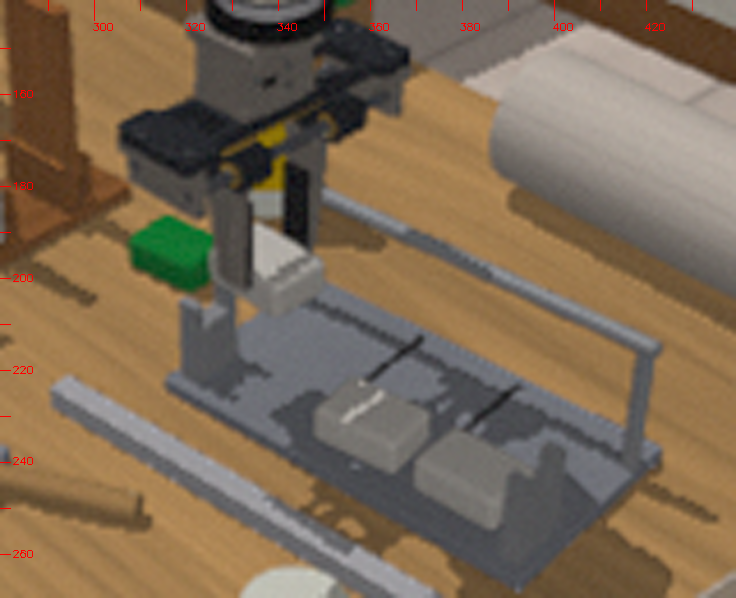

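```bash
python3 -m jog '[0,-0.9,0,0,0,-0.8,0.3, 0,-1.8,0,0,0,-0.8,0.3, 0.1,-2.8,0,0,0,-0.8,0.3, 0.4,-3.8,0,0,0,-0.8,0.3, 0.6,-4.8,0,0,0,-0.8,0.3, 0.8,-5.8,0,0,0,-0.8,0.3, 0.89,-6.67,0,0,0,-0.8,0.3, 0.89,-6.67,0,0,0,-0.8,0.3]'
python3 -m jog '[0,0,0,0,0,0,0.3, 0,0,0,0,0,0,0.3]'
```

```text
time: 10.2
ee_pos: [582.0, -355.0, 138.8]
eef_rot: [[-0.074, -0.003, 0.997], [-0.997, -0.003, -0.074], [0.003, -1.0, -0.003]]
wrist_force: [0.0, 0.1, -1.1]
grip_width: 0.497
time: 10.45
ee_pos: [585.2, -346.9, 139.7]
eef_rot: [[-0.064, -0.001, 0.998], [-0.998, 0.002, -0.064], [-0.002, -1.0, -0.001]]
wrist_force: [-0.3, 1.0, -0.5]
grip_width: 0.5
```

```bash
python3 -m jog '[0,0,-0.8,0,0,0,0.3, 0,0,-1.3,0,0,0,0.3, 0,0,-1.56,0,0,0,0.3, 0,0,-1.56,0,0,0,0.3, 0,0,-1.56,0,0,0,0.62, 0,0,-1.56,0,0,0,0.62, 0,0,-1.56,0,0,0,0.62, 0,0,-0.8,0,0,0,0.62]'
python3 -m jog '[0,0,0.7,0,0,0,0.62, 0,0,1.0,0,0,0,0.62, 0,0,1.0,0,0,0,0.62]'
python3 - <<'E'
from h import *
s=grab("side");crop(s,"s6",340,170,200,190,3.1)
E
```

```text
time: 11.45
ee_pos: [582.9, -347.6, 90.1]
eef_rot: [[-0.067, -0.006, 0.998], [-0.998, 0.003, -0.067], [-0.003, -1.0, -0.006]]
wrist_force: [0.6, -1.0, 1.0]
grip_width: 0.62
time: 11.82
ee_pos: [585.4, -349.4, 153.7]
eef_rot: [[-0.067, 0.002, 0.998], [-0.998, -0.001, -0.067], [0.001, -1.0, 0.002]]
wrist_force: [-0.6, -0.1, -1.3]
grip_width: 0.619
```

View pics/s6.png

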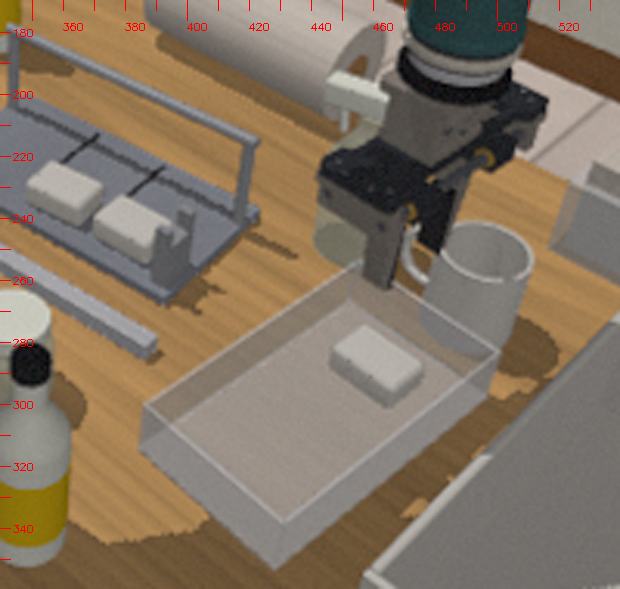

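```bash
python3 -m jog '[-0.1,0.9,0,0,0,1.3,0.8, -0.3,1.8,0,0,0,1.3,0.8, -0.53,2.8,0,0,0,1.3,0.8, -0.53,3.6,0,0,0,1.3,0.8, -0.53,4.05,0,0,0,1.3,0.8, -0.53,4.05,0,0,0,1.3,0.8, -0.53,4.05,-0.4,0,0,1.3,0.8, -0.53,4.05,-0.4,0,0,1.3,0.8]'
python3 - <<'E'
from h import *
s=grab("side");crop(s,"s7",280,140,160,130,4.6,draw=wire("side",[553.5,-106.5,.066],-23,23,-32,32,12,40)+wire("side",[544.4,-28.7,.148],-23,23,-32,32,12,40))
print(r.state()["ee_pos"])
E
```

```text
time: 12.88
ee_pos: [551.2, -107.6, 126.5]
eef_rot: [[0.067, -0.005, 0.998], [-0.998, -0.001, 0.067], [0.0, -1.0, -0.005]]
wrist_force: [-0.2, 0.2, -0.3]
grip_width: 0.799
[ 551.986 -107.744  127.56 ]
```

View pics/s7.png

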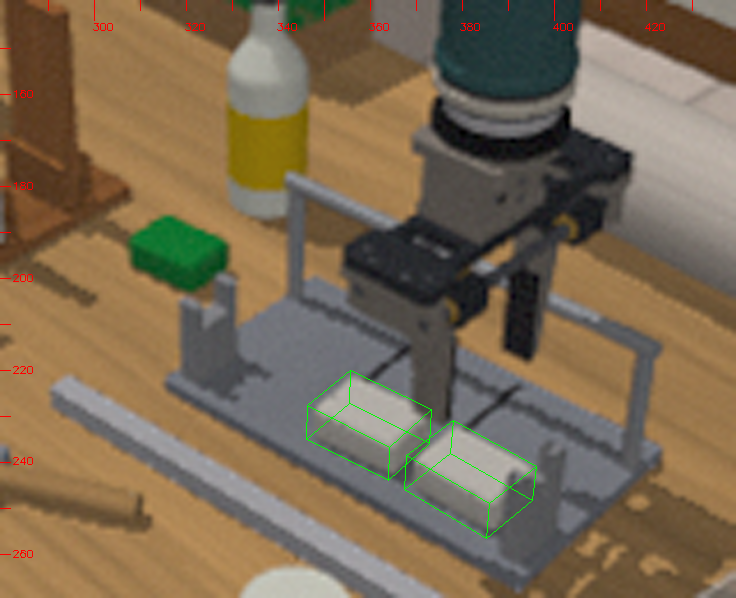

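```bash
python3 -m jog '[-0.03,0,-0.6,0,0,0,0.8, -0.03,0,-1.0,0,0,0,0.8, -0.03,0,-1.27,0,0,0,0.8, -0.03,0,-1.27,0,0,0,0.8, -0.03,0,-1.27,0,0,0,0.3, -0.03,0,-1.27,0,0,0,0.3, -0.03,0,-1.27,0,0,0,0.3, -0.03,0,-1.27,0,0,0,0.3]' 30
python3 -m jog '[0,0,0,0,0,0,0.3, 0,0,0.5,0,0,0,0.3, 0,0,1.0,0,0,0,0.3, 0,0,1.5,0,0,0,0.3, 0,0,1.5,0,0,0,0.3, 0,0,1.5,0,0,0,0.3]' 30
python3 - <<'E'
from h import *
s=grab("side");crop(s,"s8",280,140,160,130,4.6)
E
```

```text
time: 13.92
ee_pos: [552.1, -106.2, 53.2]
eef_rot: [[0.069, 0.002, 0.998], [-0.998, -0.0, 0.069], [0.0, -1.0, 0.002]]
wrist_force: [1.0, 0.1, 4.8]
grip_width: 0.494
time: 14.68
ee_pos: [550.4, -105.7, 141.4]
eef_rot: [[0.07, -0.002, 0.998], [-0.998, 0.0, 0.07], [-0.001, -1.0, -0.002]]
wrist_force: [-0.4, -0.5, -1.3]
grip_width: 0.497
```

View pics/s8.png

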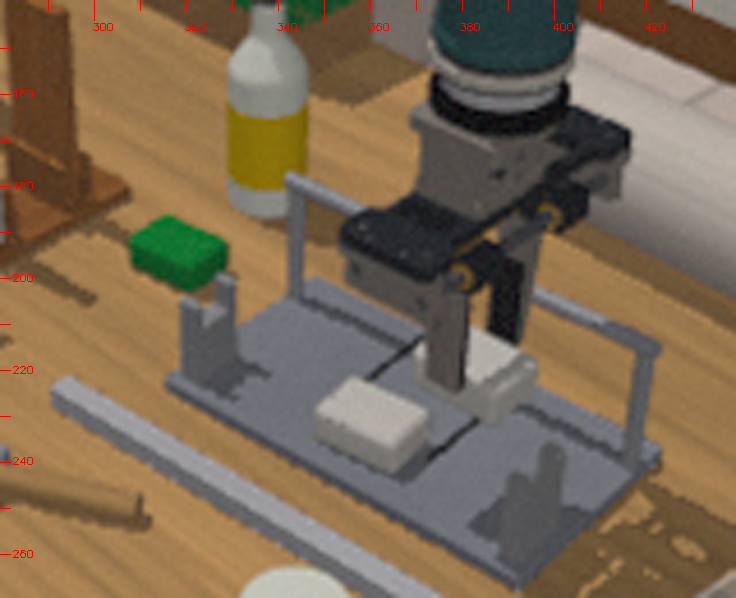

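```bash
python3 -m jog '[-0.4,-0.9,0,0,0,-1.3,0.3, -0.8,-1.8,0,0,0,-1.3,0.3, -1.2,-2.7,0,0,0,-1.3,0.3, -1.6,-3.5,0,0,0,-1.3,0.3, -1.94,-3.9,0,0,0,-1.3,0.3, -1.94,-3.9,0,0,0,-1.3,0.3, -1.94,-3.9,-0.5,0,0,-1.3,0.3, -1.94,-3.9,-0.5,0,0,-1.3,0.3]'
python3 -m jog '[0,0,0,0,0,0,0.3, 0,0,-0.5,0,0,0,0.3, 0,0,-0.9,0,0,0,0.3, 0,0,-1.06,0,0,0,0.3, 0,0,-1.06,0,0,0,0.3]'
```

```text
time: 15.72
ee_pos: [434.0, -337.8, 110.0]
eef_rot: [[-0.065, -0.005, 0.998], [-0.998, 0.003, -0.065], [-0.003, -1.0, -0.005]]
wrist_force: [1.1, -0.4, -0.9]
grip_width: 0.497
time: 16.35
ee_pos: [435.1, -340.1, 49.0]
eef_rot: [[-0.066, -0.0, 0.998], [-0.998, -0.0, -0.066], [0.0, -1.0, -0.0]]
wrist_force: [-0.3, -0.5, -0.5]
grip_width: 0.496
```

```bash
python3 -m jog '[0,0,-0.05,0,0,0,0.62, 0,0,-0.05,0,0,0,0.62, 0,0,-0.05,0,0,0,0.62, 0,0,0.9,0,0,0,0.62, 0,0,1.5,0,0,0,0.62, 0.5,1,1.5,0,0,1,0.8, 0.8,2,1.5,0,0,2.05,0.8, 1.2,3,1.5,0,0,2.05,0.8]'
python3 -m jog '[0.3,0.8,0,0,0,0,0.8, 0.6,1.6,0,0,0,0,0.8, 0.62,2.19,0,0,0,0,0.8, 0.62,2.19,0,0,0,0,0.8, 0.62,2.19,-0.4,0,0,0,0.8, 0.62,2.19,-0.4,0,0,0,0.8]'
python3 - <<'E'
from h import *
s=grab("side");crop(s,"s9",280,140,260,230,2.4)
crop(s,"s9b",300,150,130,110,5.5)
print(r.state()["ee_pos"],r.state()["eef_rot"][1][2])
E
```

```text
time: 17.35
ee_pos: [504.8, -164.8, 139.4]
eef_rot: [[0.147, 0.001, 0.989], [-0.989, 0.0, 0.147], [-0.0, -1.0, 0.001]]
wrist_force: [1.0, -0.6, 0.9]
grip_width: 0.806
time: 18.1
ee_pos: [540.3, -36.3, 113.9]
eef_rot: [[0.146, -0.003, 0.989], [-0.989, -0.001, 0.146], [0.0, -1.0, -0.003]]
wrist_force: [0.8, -0.2, -0.6]
grip_width: 0.794
[541.006 -36.455 114.723] 0.1453579032909151
```

View pics/s9.png

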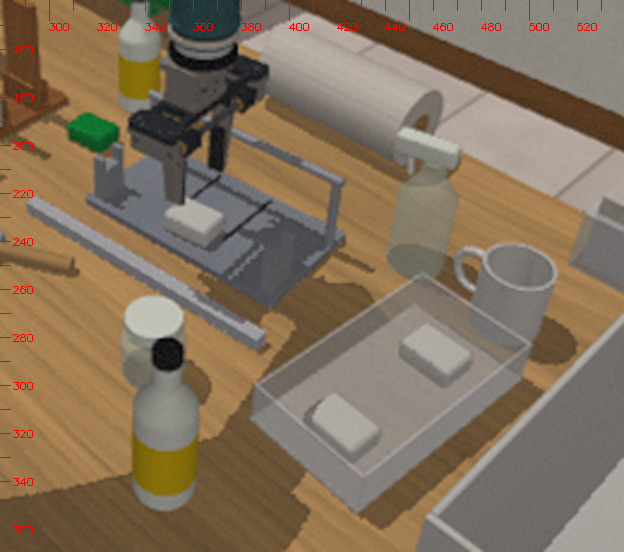

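View pics/s9b.png

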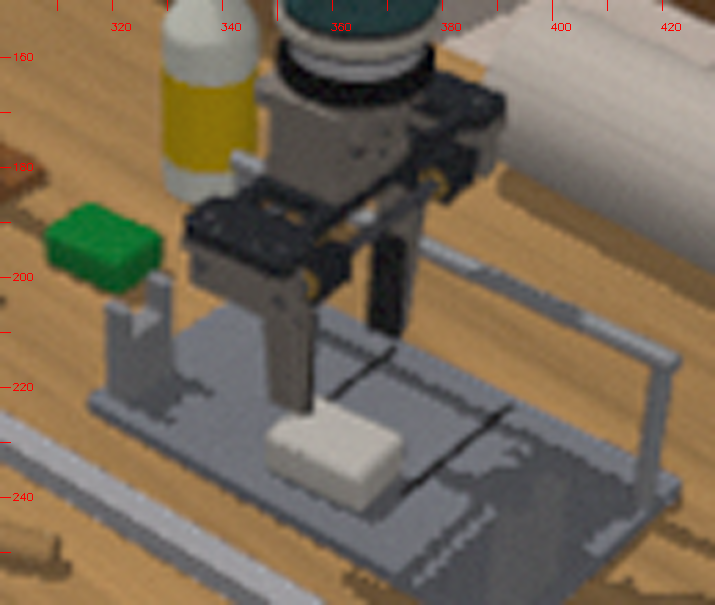

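```bash
python3 -m jog '[0.03,0.13,-0.4,0,0,0,0.8, 0.03,0.13,-0.8,0,0,0,0.8, 0.03,0.13,-1.04,0,0,0,0.8, 0.03,0.13,-1.04,0,0,0,0.8, 0.03,0.13,-1.04,0,0,0,0.3, 0.03,0.13,-1.04,0,0,0,0.3, 0.03,0.13,-1.04,0,0,0,0.3, 0.03,0.13,-1.04,0,0,0,0.3]' 30
python3 -m jog '[0,0,0,0,0,0,0.3, 0,0,0.5,0,0,0,0.3, 0,0,1.0,0,0,0,0.3, 0,0,1.5,0,0,0,0.3, 0,0,1.5,0,0,0,0.3, 0,0,1.5,0,0,0,0.3]' 30
```

```text
time: 19.15
ee_pos: [544.1, -27.2, 53.1]
eef_rot: [[0.147, 0.002, 0.989], [-0.989, 0.0, 0.147], [0.0, -1.0, 0.002]]
wrist_force: [-0.3, 0.9, 4.5]
grip_width: 0.497
time: 19.9
ee_pos: [542.4, -26.9, 141.4]
eef_rot: [[0.148, -0.002, 0.989], [-0.989, 0.0, 0.148], [-0.0, -1.0, -0.002]]
wrist_force: [-0.9, -0.4, -0.5]
grip_width: 0.496
```

```bash
python3 -m jog '[-0.1,-0.9,0,0,0,-1,0.3, -0.2,-1.8,0,0,0,-2.05,0.3, -0.3,-2.8,0,0,0,-2.05,0.3, -0.4,-3.8,0,0,0,-2.05,0.3, -0.5,-4.7,0,0,0,-2.05,0.3, -0.56,-5.29,0,0,0,-2.05,0.3, -0.56,-5.29,0,0,0,-2.05,0.3, -0.56,-5.29,0,0,0,-2.05,0.3]'
python3 - <<'E'
from h import *
s=grab("side");crop(s,"s10",360,130,160,220,2.7)
print(r.state()["ee_pos"])
E
```

```text
time: 20.9
ee_pos: [509.2, -343.4, 140.8]
eef_rot: [[-0.066, -0.002, 0.998], [-0.998, 0.002, -0.066], [-0.002, -1.0, -0.002]]
wrist_force: [-0.2, 0.7, -1.9]
grip_width: 0.496
[ 509.746 -342.837  141.147]
```

View pics/s10.png

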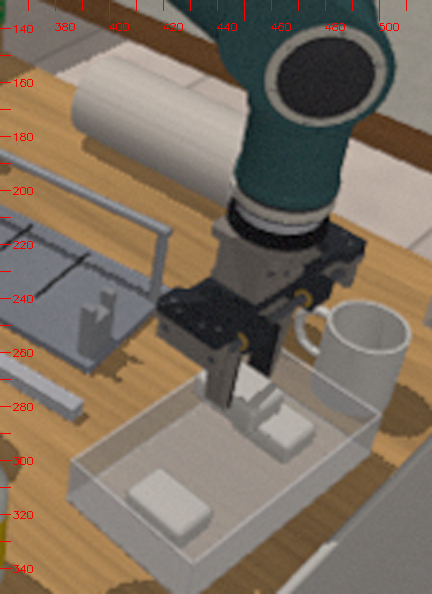

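```bash
python3 -m jog '[0,0,-0.6,0,0,0,0.3, 0,0,-1.2,0,0,0,0.3, 0,0,-1.58,0,0,0,0.3, 0,0,-1.58,0,0,0,0.3, 0,0,-1.58,0,0,0,0.57, 0,0,-1.58,0,0,0,0.57, 0,0,-1.58,0,0,0,0.57, 0,0,-0.8,0,0,0,0.57]'
python3 -m jog '[0,0,0.8,0,0,0,0.5, 0,0,1.8,0,0,0,0.5, 0,0,2.4,0,0,0,0.5, 0,1,2.4,0,0,0,0.5, 0,2,2.4,0,0,0,0.5, 0,3,2.4,0,0,0,0.5, 0,3,2.4,0,0,0,0.5, 0,3,2.4,0,0,0,0.5]'
python3 - <<'E'
from h import *
s=grab("side","s11");
print(r.state()["ee_pos"])
E
```

```text
time: 21.95
ee_pos: [507.9, -343.1, 92.3]
eef_rot: [[-0.067, -0.006, 0.998], [-0.998, 0.003, -0.067], [-0.003, -1.0, -0.006]]
wrist_force: [-0.5, -0.3, 1.0]
grip_width: 0.571
time: 22.95
ee_pos: [509.8, -165.2, 238.9]
eef_rot: [[-0.067, 0.001, 0.998], [-0.998, -0.0, -0.067], [0.0, -1.0, 0.001]]
wrist_force: [0.1, -0.2, 0.1]
grip_width: 0.501
[ 509.68  -166.126  238.84 ]
```

View pics/s11.png

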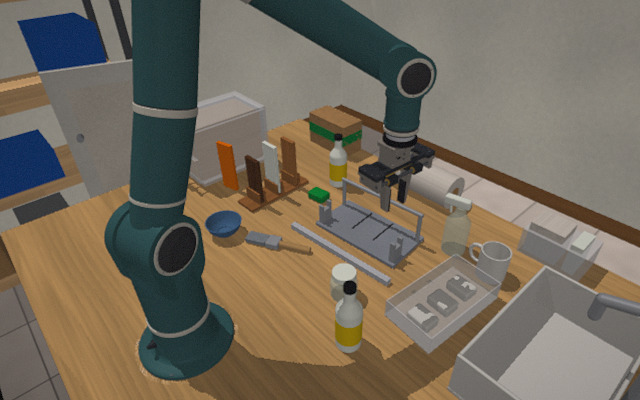

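All three soaps are in the caddy, around (420,318), (442,302) and (462,287) in the side view. The tray is empty. Boards next, starting with the mid-brown one (farthest slot).

```bash
python3 -m jog '[0,0.95,0,0,0,0.92,0.5, 0,1.9,0,0,0,0.92,0.5, 0,2.85,0,0,0,0.92,0.5, 0,3.8,0,0,0,0.92,0.5, 0.2,4.75,0,0,0,0.92,0.5, 0.5,5.7,0,0,0,0.92,0.5, 0.8,6.65,0,0,0,0.92,0.5, 1,7.6,0,0,0,0.92,0.5]'
python3 -m jog '[0.14,0.9,0,0,0,0,0.5, 0.14,0.9,0,0,0,0,0.5, 0.14,0.9,0,0,0,0,0.5, 0.14,0.9,0,0,0,0,0.5]'
python3 - <<'E'
from h import *
s=grab("side");crop(s,"s12",205,90,130,110,5.4)
t=grab("top");crop(t,"t12",130,120,160,130,4.5)
print(r.state()["ee_pos"])
E
```

```text
time: 24.0
ee_pos: [572.1, 290.7, 238.4]
eef_rot: [[0.025, 0.001, 1.0], [-1.0, -0.001, 0.025], [0.001, -1.0, 0.001]]
wrist_force: [1.1, 0.5, 0.7]
grip_width: 0.5
time: 24.5
ee_pos: [579.3, 342.4, 238.7]
eef_rot: [[0.025, 0.0, 1.0], [-1.0, -0.001, 0.025], [0.001, -1.0, 0.0]]
wrist_force: [-1.0, 1.0, 0.1]
grip_width: 0.502
[578.885 343.352 238.843]
```

View pics/s12.png

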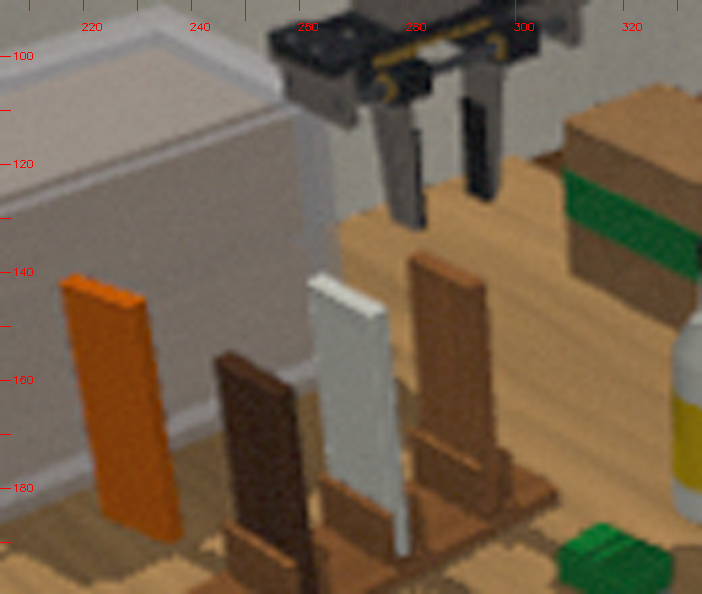

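View pics/t12.png

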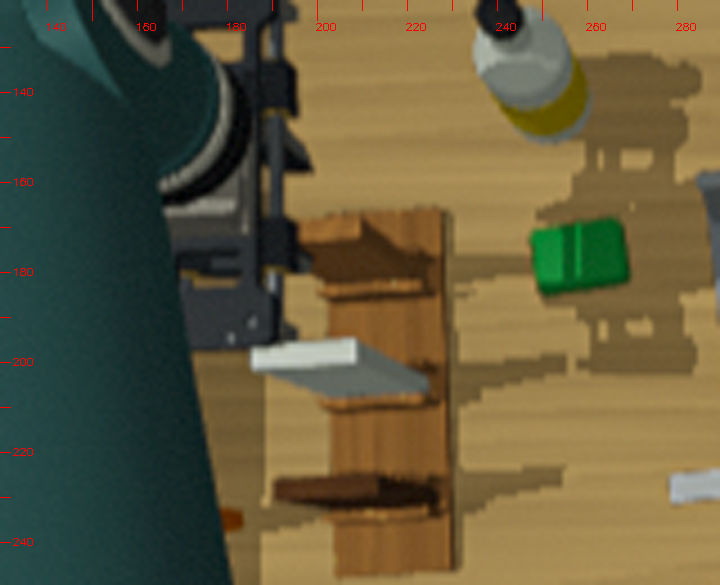

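The fingers are at about (279,130) and (293,125) in the side view, straddling the mid-brown board's top at (285,139). I'll lower.

```bash
python3 -m jog '[0,0,-0.4,0,0,0,0.5, 0,0,-0.7,0,0,0,0.5, 0,0,-1,0,0,0,0.5, 0,0,-1.32,0,0,0,0.5, 0,0,-1.32,0,0,0,0.5]'
python3 - <<'E'
from h import *
s=grab("side");crop(s,"s13",205,90,130,110,5.4)
print(r.state()["ee_pos"])
E
```

```text
time: 25.22
ee_pos: [577.2, 344.8, 157.1]
eef_rot: [[0.03, -0.003, 1.0], [-1.0, -0.002, 0.03], [0.002, -1.0, -0.003]]
wrist_force: [-0.1, -0.1, 0.5]
grip_width: 0.499
[577.874 345.142 158.315]
```

View pics/s13.png

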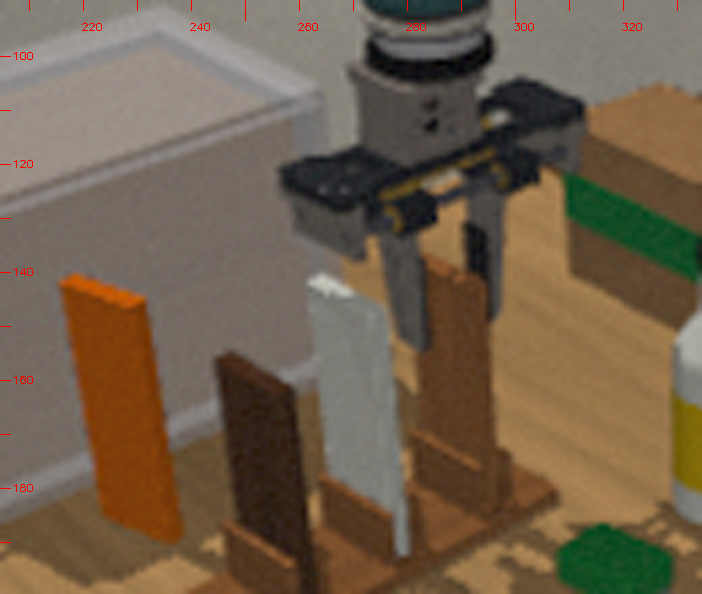

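```bash
python3 -m jog '[0,0,0,0,0,0,0.05, 0,0,0,0,0,0,0.05, 0,0,0,0,0,0,0.05, 0,0,0,0,0,0,0.05]' 40
python3 -m jog '[0,0,0.4,0,0,0,0.05, 0,0,0.9,0,0,0,0.05, 0,0,1.5,0,0,0,0.05, 0,0,2.1,0,0,0,0.05, 0,0,2.4,0,0,0,0.05, 0,0,2.4,0,0,0,0.05, 0,0,2.4,0,0,0,0.05]' 40
python3 - <<'E'
from h import *
s=grab("side");crop(s,"s14",205,60,170,140,4.2)
print(r.state()["ee_pos"])
E
```

```text
time: 25.78
ee_pos: [578.6, 345.5, 159.6]
eef_rot: [[0.03, 0.001, 1.0], [-1.0, 0.001, 0.03], [-0.001, -1.0, 0.001]]
wrist_force: [0.4, 0.2, 1.5]
grip_width: 0.148
time: 26.65
ee_pos: [577.4, 345.1, 301.4]
eef_rot: [[0.03, -0.002, 1.0], [-1.0, -0.002, 0.03], [0.002, -1.0, -0.002]]
wrist_force: [-0.4, 0.5, -0.9]
grip_width: 0.149
[577.346 345.054 301.202]
```

View pics/s14.png

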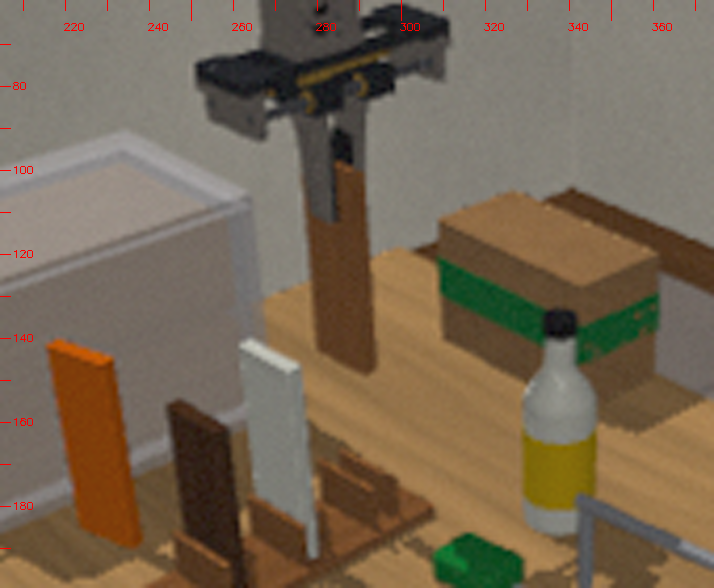

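```bash
cat >> h.py <<'E'
from scipy.spatial.transform import Rotation as Ro
STAND=[564.5,-28,0.096]
def place(L,xb,zb,y,tilt,sign=1):
    st=r.state();p=np.array(st["ee_pos"]);R=np.array(st["eef_rot"])
    t=np.radians(tilt);tgt=loc(STAND,(xb+L*np.sin(t),y,zb+L*np.cos(t)))
    a=STAND[2];sx=np.array([np.cos(a),np.sin(a),0]);sy=np.array([-np.sin(a),np.cos(a),0])
    Rt=Ro.from_rotvec(sy*t).as_matrix();f=Rt@np.array([0,0,-1]);o=Rt@sx
    G=np.column_stack([np.cross(f,o),f,o])
    rv=Ro.from_matrix(G@R.T).as_rotvec(degrees=True)
    print("target",tgt,"shift units",(tgt-p)/60,"turn units",rv/6)
E
python3 - <<'E'
from h import *
place(147.5,24,120,-80,0)
place(147.5,24,120,-80,15)
place(147.5,24,15,-80,15)
E
```

```text
target [ 596.058 -105.331  267.5  ] shift units [ 0.312 -7.506 -0.562] turn units [ 0.018 -0.024  0.634]
target [ 634.058 -101.672  262.474] shift units [ 0.945 -7.445 -0.645] turn units [-0.139  2.471  0.629]
target [ 634.058 -101.672  157.474] shift units [ 0.945 -7.445 -2.395] turn units [-0.139  2.471  0.629]
```

```bash
python3 -m jog '[0,-0.9,0,0,0,0.63,0.05, 0.1,-1.8,0,0,0,0.63,0.05, 0.2,-2.8,0,0,0,0.63,0.05, 0.3,-3.8,0,0,0,0.63,0.05, 0.5,-4.8,0,-0.05,0.8,0.63,0.05, 0.7,-5.8,0,-0.1,1.6,0.63,0.05, 0.9,-6.7,0,-0.14,2.47,0.63,0.05, 0.945,-7.44,0,-0.14,2.47,0.63,0.05]' 40
python3 -m jog '[0,0,0,0,0,0,0.05, 0,0,0,0,0,0,0.05, 0,0,0,0,0,0,0.05]'
python3 - <<'E'
from h import *
s=grab("side");crop(s,"s15",290,70,170,190,3.1)
place(147.5,24,15,-80,15)
print(r.state()["grip_width"])
E
```

```text
time: 27.7
ee_pos: [635.3, -103.2, 300.0]
eef_rot: [[0.095, -0.26, 0.961], [-0.995, -0.024, 0.092], [-0.001, -0.965, -0.261]]
wrist_force: [0.2, 0.3, -1.9]
grip_width: 0.151
time: 28.08
ee_pos: [634.9, -99.0, 302.7]
eef_rot: [[0.098, -0.256, 0.962], [-0.995, -0.023, 0.096], [-0.003, -0.967, -0.257]]
wrist_force: [-0.2, 0.5, -1.2]
grip_width: 0.15
target [ 634.058 -101.672  157.474] shift units [-0.015 -0.043 -2.425] turn units [-0.026  0.023 -0.023]
0.15407805283996695
```

View pics/s15.png

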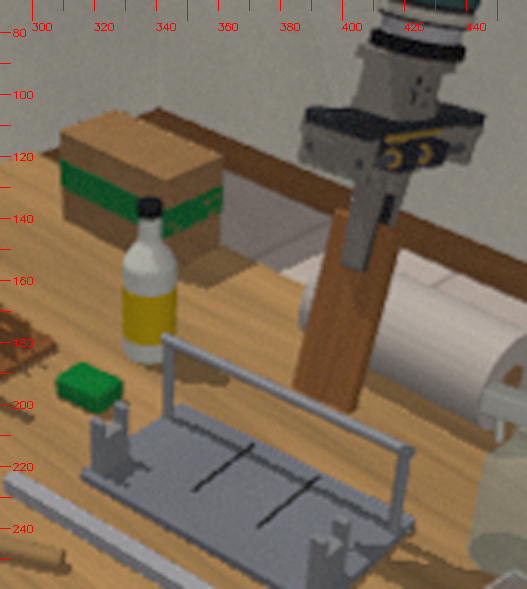

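```bash
python3 -m jog '[-0.02,-0.04,-0.6,0,0,0,0.05, -0.02,-0.04,-1.2,0,0,0,0.05, -0.02,-0.04,-1.7,0,0,0,0.05, -0.02,-0.04,-2.1,0,0,0,0.05, -0.02,-0.04,-2.25,0,0,0,0.05, -0.02,-0.04,-2.25,0,0,0,0.05, -0.02,-0.04,-2.25,0,0,0,0.05, -0.02,-0.04,-2.25,0,0,0,0.05]' 40
python3 - <<'E'
from h import *
s=grab("side");crop(s,"s16",320,130,130,150,4)
place(147.5,24,14.5,-80,15);print(r.state()["ee_pos"],r.state()["wrist_force"])
E
```

```text
time: 29.12
ee_pos: [634.2, -103.5, 169.3]
eef_rot: [[0.096, -0.253, 0.963], [-0.995, -0.023, 0.093], [-0.001, -0.967, -0.254]]
wrist_force: [-0.3, 0.3, -2.3]
grip_width: 0.148
target [ 634.058 -101.672  156.974] shift units [-0.001  0.031 -0.202] turn units [-0.017  0.04   0.003]
[ 634.093 -103.539  169.117] [ 0.432 -0.247 -0.486]
```

View pics/s16.png

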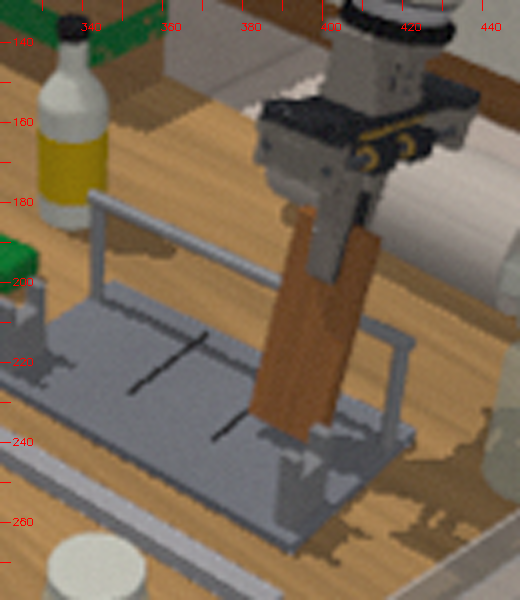

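Good. I'll lower the last ~12 mm gently and watch the force.

```bash
python3 -m jog '[0,0.03,-0.06,0,0,0,0.05, 0,0.03,-0.12,0,0,0,0.05, 0,0.03,-0.18,0,0,0,0.05, 0,0.03,-0.2,0,0,0,0.05, 0,0.03,-0.2,0,0,0,0.05]'
python3 -m jog '[0.02,0,0,0,0,0,0.05, 0.05,0,0,0,0,0,0.05, 0.08,0,0,0,0,0,0.05, 0.08,0,0,0,0,0,0.05]'
```

```text
time: 29.8
ee_pos: [633.6, -101.7, 156.4]
eef_rot: [[0.095, -0.255, 0.962], [-0.995, -0.023, 0.093], [-0.002, -0.967, -0.256]]
wrist_force: [-0.9, -0.1, 0.4]
grip_width: 0.153
time: 30.3
ee_pos: [638.5, -101.8, 156.3]
eef_rot: [[0.095, -0.255, 0.962], [-0.995, -0.023, 0.093], [-0.001, -0.967, -0.256]]
wrist_force: [-1.8, -0.1, 3.5]
grip_width: 0.149
```

```bash
python3 -m jog '[0.02,0,-0.02,0,0,0,0.05, 0.04,0,-0.02,0,0,0,0.05, 0.04,0,-0.02,0,0,0,0.05]'
python3 - <<'E'
from h import *
s=grab("side");crop(s,"s17",350,150,100,110,5.4)
print(r.state()["ee_pos"],r.state()["wrist_force"])
E
```

```text
time: 30.68
ee_pos: [639.6, -101.9, 156.0]
eef_rot: [[0.095, -0.258, 0.961], [-0.995, -0.023, 0.092], [-0.002, -0.966, -0.259]]
wrist_force: [-4.7, 0.5, 8.3]
grip_width: 0.15
[ 639.569 -101.953  156.001] [-4.637  0.576  8.525]
```

View pics/s17.png

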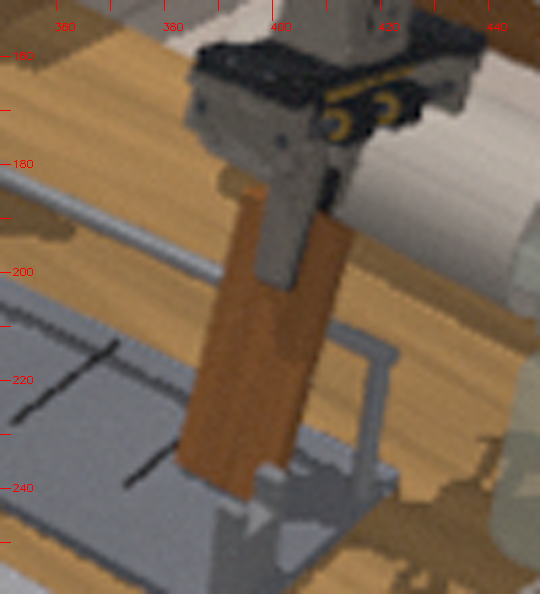

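```bash
python3 -m jog '[0,0,0,0,0,0,0.25, 0,0,0,0,0,0,0.45, 0,0,0,0,0,0,0.45, 0,0,0,0,0,0,0.45, 0.13,0.01,0.5,0,0,0,0.45, 0.26,0.02,1,0,0,0,0.45, 0.4,0.03,1.6,0,0,0,0.45, 0.4,0.03,1.9,0,0,0,0.45]'
python3 - <<'E'
from h import *
s=grab("side");crop(s,"s18",320,100,130,160,3.7)
print(r.state()["ee_pos"],r.state()["wrist_force"])
E
```

```text
time: 31.72
ee_pos: [665.7, -100.1, 270.7]
eef_rot: [[0.096, -0.253, 0.963], [-0.995, -0.024, 0.093], [-0.001, -0.967, -0.254]]
wrist_force: [0.3, -0.4, 0.2]
grip_width: 0.449
[ 665.941 -100.31   272.43 ] [0.492 0.373 0.572]
```

View pics/s18.png

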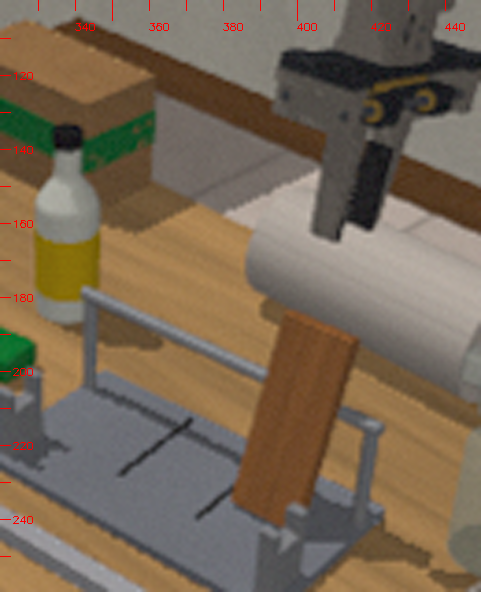

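The mid-brown board stands in the right lane leaning on the rail, with its top at (402,185) and its foot at (390,238). The white board is next.

```bash
cat >> h.py <<'E'
def goto(x,y,z,yaw):
    st=r.state();p=np.array(st["ee_pos"]);R=np.array(st["eef_rot"]);a=np.radians(yaw)
    o=np.array([np.cos(a),np.sin(a),0]);f=np.array([0,0,-1.]);G=np.column_stack([np.cross(f,o),f,o])
    print("shift",(np.array([x,y,z])-p)/60,"turn",Ro.from_matrix(G@R.T).as_rotvec(degrees=True)/6)
E
python3 - <<'E'
from h import *
goto(502.6,344.5,270,1.7)
E
```

```text
shift [-2.722  7.413 -0.04 ] turn [ 0.147 -2.427 -0.629]
```

```bash
python3 -m jog '[0,0.5,0.3,0.03,-0.6,0,0.45, -0.3,1.3,0.3,0.07,-1.2,0,0.45, -0.7,2.2,0.2,0.1,-1.8,-0.3,0.45, -1.1,3.1,0,0.147,-2.43,-0.6,0.45, -1.5,4,0,0.147,-2.43,-0.63,0.45, -1.9,4.9,0,0.147,-2.43,-0.63,0.45, -2.3,5.8,0,0.147,-2.43,-0.63,0.45, -2.5,6.7,0,0.147,-2.43,-0.63,0.45]'
python3 -m jog '[-0.22,0.71,0,0,0,0,0.45, -0.22,0.71,0,0,0,0,0.45, -0.22,0.71,0,0,0,0,0.45, -0.22,0.71,0,0,0,0,0.45]'
python3 - <<'E'
from h import *
s=grab("side");crop(s,"s19",205,90,130,110,5.4)
t=grab("top");crop(t,"t19",150,140,150,110,5)
goto(502.6,344.5,170,1.7)
E
```

```text
time: 32.78
ee_pos: [512.7, 303.5, 268.1]
eef_rot: [[0.03, -0.006, 1.0], [-1.0, 0.001, 0.03], [-0.001, -1.0, -0.006]]
wrist_force: [0.5, 0.7, 0.7]
grip_width: 0.453
time: 33.28
ee_pos: [502.3, 342.8, 268.8]
eef_rot: [[0.027, -0.004, 1.0], [-1.0, 0.0, 0.027], [-0.0, -1.0, -0.004]]
wrist_force: [0.3, -0.7, -0.2]
grip_width: 0.447
shift [ 0.005  0.021 -1.651] turn [-0.006 -0.038  0.024]
```

View pics/s19.png

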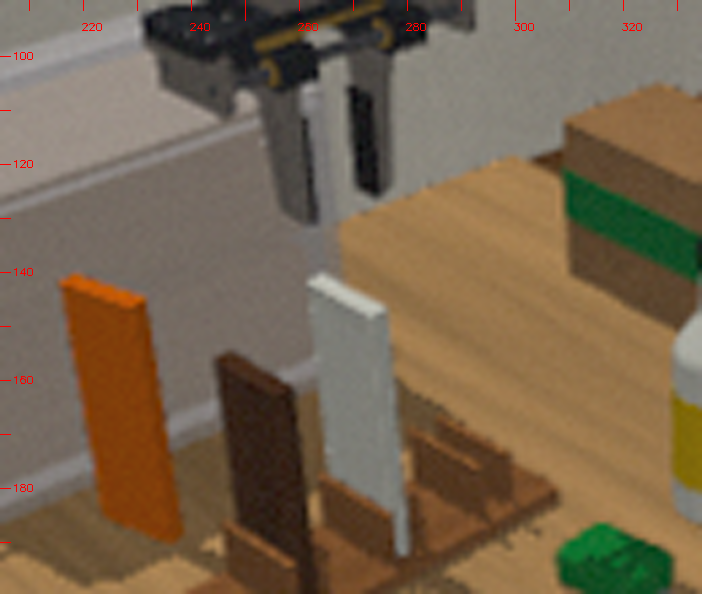

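```bash
python3 -m jog '[0,0.02,-0.5,0,0,0,0.45, 0,0.02,-0.9,0,0,0,0.45, 0,0.02,-1.3,0,0,0,0.45, 0,0.02,-1.65,0,0,0,0.45, 0,0.02,-1.65,0,0,0,0.45, 0,0.02,-1.65,0,0,0,0.45]'
python3 - <<'E'
from h import *
s=grab("side");crop(s,"s20",205,90,130,110,5.4)
print(r.state()["ee_pos"],r.state()["wrist_force"])
E
```

```text
time: 34.12
ee_pos: [502.4, 345.8, 170.9]
eef_rot: [[0.029, -0.003, 1.0], [-1.0, 0.002, 0.029], [-0.002, -1.0, -0.003]]
wrist_force: [0.1, -0.1, 0.1]
grip_width: 0.452
[502.465 346.004 171.174] [ 0.904  0.622 -0.245]
```

View pics/s20.png

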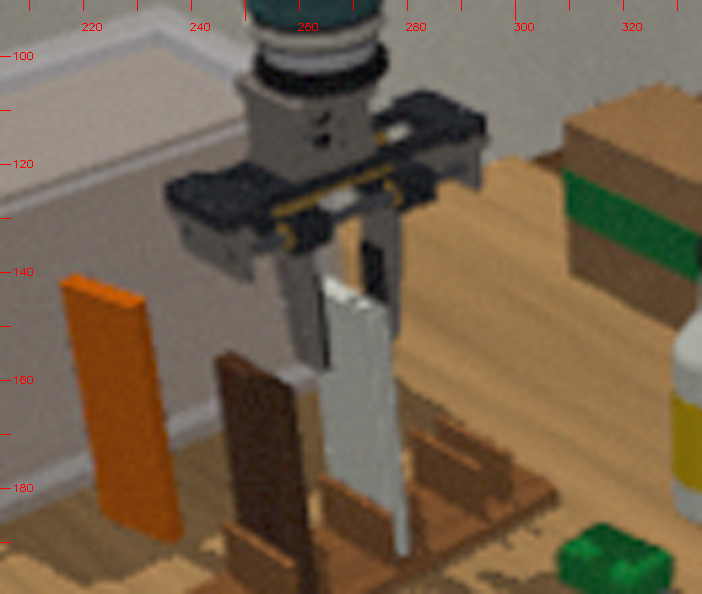

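```bash
python3 -m jog '[0,0,0,0,0,0,0.05, 0,0,0,0,0,0,0.05, 0,0,0,0,0,0,0.05, 0,0,0,0,0,0,0.05]' 40
python3 -m jog '[0,0,0.4,0,0,0,0.05, 0,0,0.9,0,0,0,0.05, 0,0,1.5,0,0,0,0.05, 0,0,2.1,0,0,0,0.05, 0,0,2.4,0,0,0,0.05, 0,0,2.4,0,0,0,0.05, 0,0,2.4,0,0,0,0.05]' 40
python3 - <<'E'
from h import *
s=grab("side");crop(s,"s21",205,60,170,140,4.2)
place(158.5,24,15,0,15)
E
```

```text
time: 34.67
ee_pos: [503.1, 346.1, 170.4]
eef_rot: [[0.03, -0.001, 1.0], [-1.0, 0.002, 0.03], [-0.002, -1.0, -0.001]]
wrist_force: [3.7, 1.1, -1.8]
grip_width: 0.149
time: 35.55
ee_pos: [500.7, 345.6, 312.2]
eef_rot: [[0.03, -0.007, 1.0], [-1.0, -0.001, 0.03], [0.001, -1.0, -0.007]]
wrist_force: [0.4, -0.4, -1.1]
grip_width: 0.145
target [629.223 -21.767 168.099] shift units [ 2.141 -6.123 -2.401] turn units [-0.143  2.432  0.628]
```

View pics/s21.png

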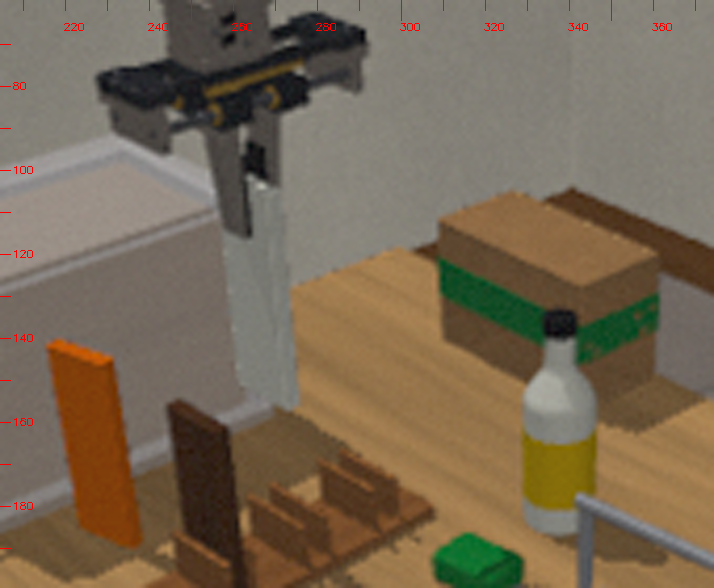

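```bash
python3 -m jog '[0.3,-0.9,0,0,0,0.63,0.05, 0.6,-1.8,0,0,0,0.63,0.05, 0.9,-2.7,0,0,0,0.63,0.05, 1.3,-3.6,0,-0.05,0.8,0.63,0.05, 1.7,-4.5,0,-0.1,1.6,0.63,0.05, 2,-5.4,0,-0.14,2.43,0.63,0.05, 2.14,-6,0,-0.14,2.43,0.63,0.05, 2.14,-6.1,0,-0.14,2.43,0.63,0.05]' 40
python3 -m jog '[0,0,0,0,0,0,0.05, 0,0,0,0,0,0,0.05]'
python3 - <<'E'
from h import *
place(158.5,24,15,0,15)
print(r.state()["grip_width"])
E
```

```text
time: 36.6
ee_pos: [629.8, -24.2, 312.1]
eef_rot: [[0.09, -0.258, 0.962], [-0.996, -0.023, 0.087], [0.0, -0.966, -0.259]]
wrist_force: [-0.7, 0.6, -1.4]
grip_width: 0.146
time: 36.85
ee_pos: [629.9, -17.8, 313.7]
eef_rot: [[0.098, -0.255, 0.962], [-0.995, -0.022, 0.096], [-0.004, -0.967, -0.256]]
wrist_force: [-0.6, -0.7, -2.2]
grip_width: 0.15
target [629.223 -21.767 168.099] shift units [-0.011 -0.067 -2.426] turn units [-0.038  0.021 -0.023]
0.14959896136862927
```

```bash
python3 -m jog '[0,-0.04,-0.6,0,0,0,0.05, 0,-0.05,-1.2,0,0,0,0.05, 0,-0.05,-1.7,0,0,0,0.05, 0,-0.05,-2.1,0,0,0,0.05, 0,-0.05,-2.25,0,0,0,0.05, 0,-0.05,-2.25,0,0,0,0.05, 0,-0.05,-2.25,0,0,0,0.05]' 40
python3 - <<'E'
from h import *
s=grab("side");crop(s,"s22",310,120,130,150,4)
place(158.5,24,14.5,0,15);print(r.state()["ee_pos"],r.state()["wrist_force"])
E
```

```text
time: 37.72
ee_pos: [630.8, -22.8, 180.2]
eef_rot: [[0.096, -0.253, 0.963], [-0.995, -0.022, 0.093], [-0.002, -0.967, -0.254]]
wrist_force: [-0.0, -0.3, -1.4]
grip_width: 0.149
target [629.223 -21.767 167.599] shift units [-0.025  0.019 -0.211] turn units [-0.026  0.045  0.   ]
[630.752 -22.904 180.252] [ 0.108 -0.505 -0.931]
```

View pics/s22.png

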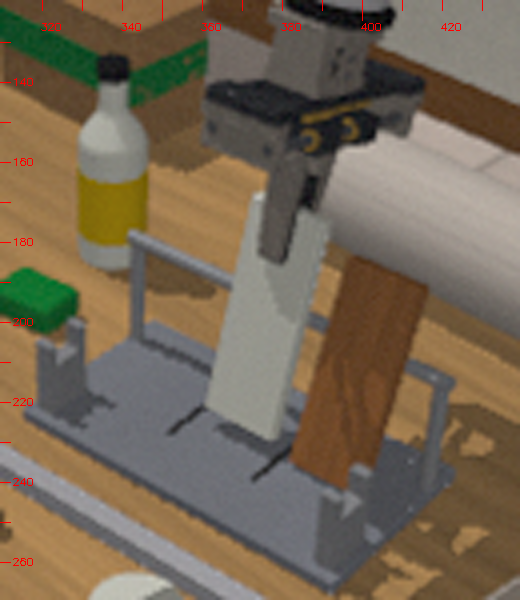

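```bash
python3 -m jog '[0,0.01,-0.06,0,0,0,0.05, 0,0.01,-0.12,0,0,0,0.05, 0,0.01,-0.18,0,0,0,0.05, 0,0.01,-0.22,0,0,0,0.05, 0.03,0.01,-0.22,0,0,0,0.05, 0.05,0.01,-0.22,0,0,0,0.05, 0.05,0.01,-0.22,0,0,0,0.05]'
python3 -m jog '[0.02,0,0,0,0,0,0.05, 0.05,0,0,0,0,0,0.05, 0.05,0,0,0,0,0,0.05]'
```

```text
time: 38.65
ee_pos: [631.7, -22.6, 166.5]
eef_rot: [[0.095, -0.259, 0.961], [-0.995, -0.022, 0.093], [-0.003, -0.966, -0.26]]
wrist_force: [-3.2, 0.5, 7.0]
grip_width: 0.151
time: 39.02
ee_pos: [634.7, -22.8, 166.5]
eef_rot: [[0.095, -0.259, 0.961], [-0.995, -0.022, 0.092], [-0.003, -0.966, -0.26]]
wrist_force: [-3.2, -0.3, 6.5]
grip_width: 0.148
```

```bash
python3 -m jog '[0,0,0,0,0,0,0.25, 0,0,0,0,0,0,0.45, 0,0,0,0,0,0,0.45, 0,0,0,0,0,0,0.45, 0.13,0.01,0.5,0,0,0,0.45, 0.26,0.02,1,0,0,0,0.45, 0.4,0.03,1.6,0,0,0,0.45, 0.4,0.03,1.9,0,0,0,0.45]'
python3 - <<'E'
from h import *
s=grab("side");crop(s,"s23",310,120,130,150,4)
goto(428.6,336,250,1.9)
E
```

```text
time: 40.02
ee_pos: [660.9, -20.8, 281.6]
eef_rot: [[0.096, -0.253, 0.963], [-0.995, -0.023, 0.093], [-0.002, -0.967, -0.254]]
wrist_force: [1.0, -0.5, -0.9]
grip_width: 0.451
shift [-3.876  5.95  -0.554] turn [ 0.14  -2.427 -0.596]
```

View pics/s23.png

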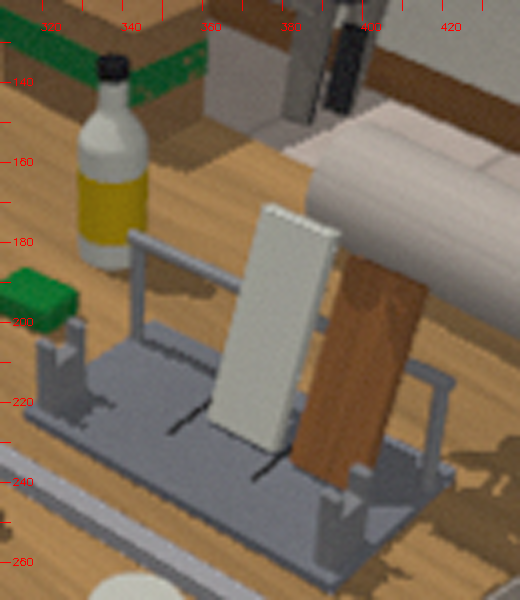

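```bash
python3 -m jog '[0,0.4,0.3,0.03,-0.6,0,0.45, -0.6,1,0.3,0.07,-1.2,0,0.45, -1.2,1.7,0.2,0.1,-1.8,-0.3,0.45, -1.8,2.5,0,0.14,-2.43,-0.6,0.45, -2.4,3.3,0,0.14,-2.43,-0.6,0.45, -2.9,4.1,0,0.14,-2.43,-0.6,0.45, -3.3,4.9,0,0.14,-2.43,-0.6,0.45, -3.7,5.7,0,0.14,-2.43,-0.6,0.45]'
python3 -m jog '[-0.18,0.28,-0.5,0,0,0,0.45, -0.18,0.28,-0.5,0,0,0,0.45, -0.18,0.28,-0.5,0,0,0,0.45]'
python3 - <<'E'
from h import *
s=grab("side");crop(s,"s24",205,90,130,120,5)
goto(428.6,338,150,1.9)
E
```

```text
time: 41.08
ee_pos: [436.2, 322.4, 279.0]
eef_rot: [[0.033, -0.005, 0.999], [-0.999, -0.0, 0.033], [-0.0, -1.0, -0.005]]
wrist_force: [0.7, 0.1, 1.1]
grip_width: 0.45
time: 41.45
ee_pos: [428.1, 336.8, 250.0]
eef_rot: [[0.031, -0.004, 1.0], [-1.0, -0.0, 0.031], [0.0, -1.0, -0.004]]
wrist_force: [1.2, -0.3, -1.3]
grip_width: 0.45
shift [ 0.001  0.021 -1.675] turn [-0.006 -0.03   0.028]
```

View pics/s24.png

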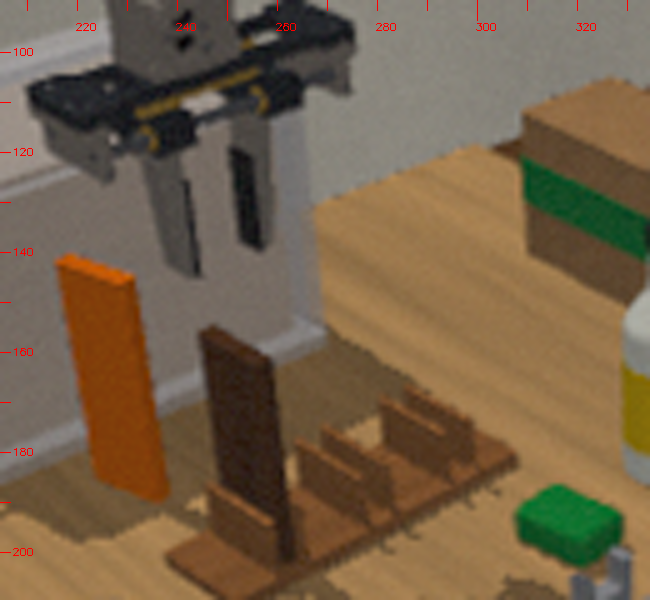

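```bash
python3 -m jog '[0,0.02,-0.5,0,0,0,0.45, 0,0.02,-0.9,0,0,0,0.45, 0,0.02,-1.3,0,0,0,0.45, 0,0.02,-1.67,0,0,0,0.45, 0,0.02,-1.67,0,0,0,0.45, 0,0.02,-1.67,0,0,0,0.45]'
python3 - <<'E'
from h import *
s=grab("side");crop(s,"s25",205,90,130,120,5)
print(r.state()["ee_pos"],r.state()["wrist_force"])
E
```

```text
time: 42.25
ee_pos: [428.5, 339.1, 150.9]
eef_rot: [[0.031, -0.003, 1.0], [-1.0, 0.002, 0.031], [-0.002, -1.0, -0.003]]
wrist_force: [-0.4, -0.4, 0.2]
grip_width: 0.452
[428.418 339.423 151.012] [ 0.612  0.372 -1.007]
```

View pics/s25.png

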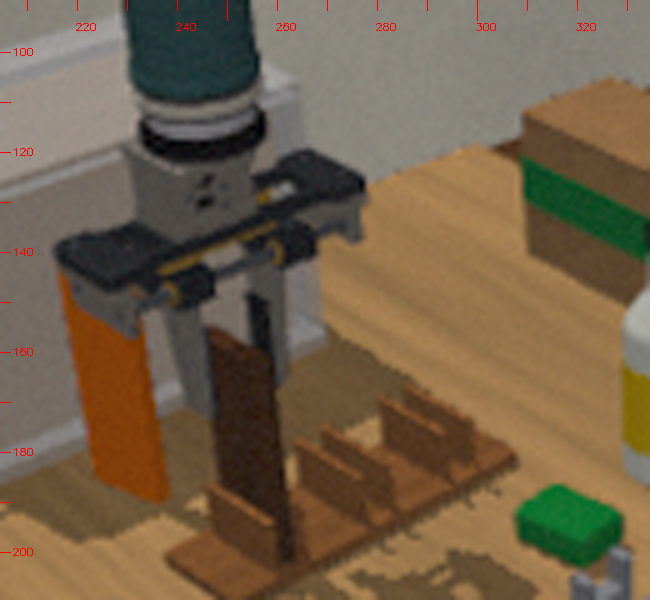

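```bash
python3 -m jog '[0,0,0,0,0,0,0.05, 0,0,0,0,0,0,0.05, 0,0,0,0,0,0,0.05, 0,0,0,0,0,0,0.05]' 40
python3 -m jog '[0,0,0.4,0,0,0,0.05, 0,0,0.9,0,0,0,0.05, 0,0,1.5,0,0,0,0.05, 0,0,2.1,0,0,0,0.05, 0,0,2.4,0,0,0,0.05, 0,0,2.4,0,0,0,0.05, 0,0,2.4,0,0,0,0.05]' 40
python3 - <<'E'
from h import *
s=grab("side");crop(s,"s26",205,60,170,140,4.2)
place(138.5,24,15,80,15)
E
```

```text
time: 42.8
ee_pos: [428.6, 339.6, 150.0]
eef_rot: [[0.033, -0.001, 0.999], [-0.999, 0.001, 0.033], [-0.001, -1.0, -0.001]]
wrist_force: [3.5, 0.8, -1.1]
grip_width: 0.15
time: 43.68
ee_pos: [426.4, 338.9, 292.0]
eef_rot: [[0.033, -0.006, 0.999], [-0.999, -0.002, 0.033], [0.001, -1.0, -0.006]]
wrist_force: [-0.4, -0.6, -0.8]
grip_width: 0.155
target [616.403  57.368 148.781] shift units [ 3.166 -4.691 -2.386] turn units [-0.142  2.436  0.598]
```

View pics/s26.png

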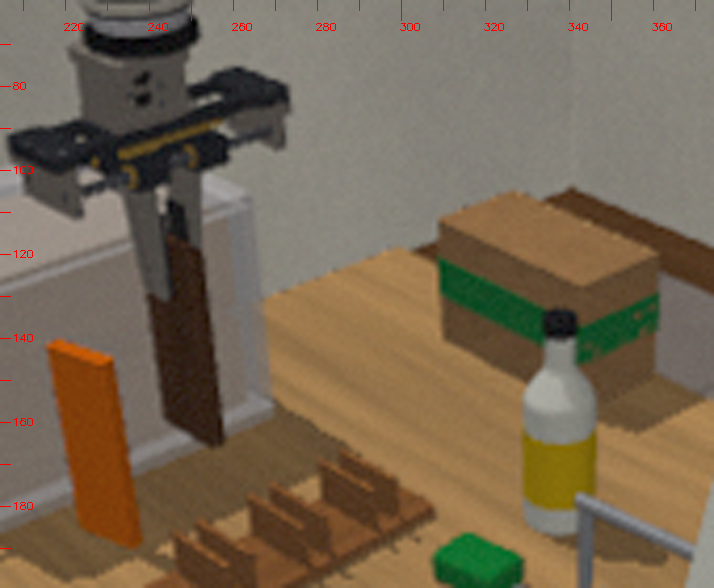

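```bash
python3 -m jog '[0.6,-0.6,0,0,0,0.6,0.05, 1.2,-1.2,0,0,0,0.6,0.05, 1.8,-1.9,0,-0.05,0.8,0.6,0.05, 2.4,-2.6,0,-0.1,1.6,0.6,0.05, 2.9,-3.4,0,-0.14,2.43,0.6,0.05, 3.17,-4.2,0,-0.14,2.43,0.6,0.05, 3.17,-4.65,0,-0.14,2.43,0.6,0.05, 3.17,-4.65,0,-0.14,2.43,0.6,0.05]' 40
python3 -m jog '[0,0,0,0,0,0,0.05, 0,0,0,0,0,0,0.05]'
python3 - <<'E'
from h import *
place(138.5,24,15,80,15)
print(r.state()["grip_width"])
E
```

```text
time: 44.72
ee_pos: [617.2, 57.1, 292.2]
eef_rot: [[0.09, -0.257, 0.962], [-0.996, -0.023, 0.087], [-0.001, -0.966, -0.258]]
wrist_force: [0.2, 0.8, -1.2]
grip_width: 0.15
time: 44.98
ee_pos: [617.2, 62.6, 293.2]
eef_rot: [[0.098, -0.256, 0.962], [-0.995, -0.022, 0.096], [-0.003, -0.967, -0.257]]
wrist_force: [-0.1, -0.9, -2.0]
grip_width: 0.153
target [616.403  57.368 148.781] shift units [-0.014 -0.087 -2.406] turn units [-0.033  0.019 -0.025]
0.15260442587056955
```

```bash
python3 -m jog '[0,-0.04,-0.6,0,0,0,0.05, 0,-0.06,-1.2,0,0,0,0.05, 0,-0.06,-1.7,0,0,0,0.05, 0,-0.06,-2.1,0,0,0,0.05, 0,-0.06,-2.23,0,0,0,0.05, 0,-0.06,-2.23,0,0,0,0.05, 0,-0.06,-2.23,0,0,0,0.05]' 40
python3 - <<'E'
from h import *
s=grab("side");crop(s,"s27",300,120,130,150,4)
place(138.5,24,14.5,80,15);print(r.state()["ee_pos"],r.state()["wrist_force"])
E
```

```text
time: 45.85
ee_pos: [618.1, 57.1, 161.0]
eef_rot: [[0.096, -0.253, 0.963], [-0.995, -0.022, 0.093], [-0.002, -0.967, -0.254]]
wrist_force: [0.6, -0.3, -1.2]
grip_width: 0.153
target [616.403  57.368 148.281] shift units [-0.029  0.008 -0.212] turn units [-0.028  0.044  0.001]
[618.135  56.904 160.994] [-0.496 -0.135 -1.207]
```

View pics/s27.png

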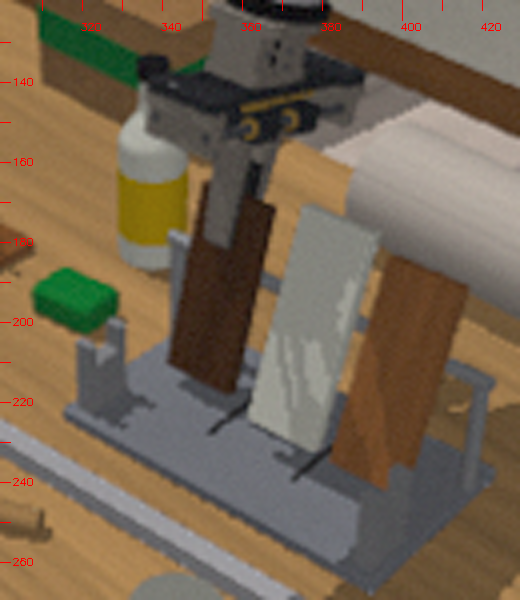

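```bash
python3 -m jog '[0,0,-0.06,0,0,0,0.05, 0,0,-0.12,0,0,0,0.05, 0,0,-0.18,0,0,0,0.05, 0,0,-0.22,0,0,0,0.05, 0.03,0,-0.22,0,0,0,0.05, 0.06,0,-0.22,0,0,0,0.05, 0.06,0,-0.22,0,0,0,0.05]'
python3 -m jog '[0.02,0,-0.01,0,0,0,0.05, 0.04,0,-0.01,0,0,0,0.05, 0.04,0,-0.01,0,0,0,0.05]'
```

```text
time: 46.78
ee_pos: [620.8, 56.7, 146.8]
eef_rot: [[0.095, -0.256, 0.962], [-0.995, -0.022, 0.093], [-0.002, -0.966, -0.257]]
wrist_force: [-2.8, -0.8, 5.0]
grip_width: 0.152
time: 47.15
ee_pos: [622.4, 56.6, 146.6]
eef_rot: [[0.095, -0.258, 0.961], [-0.995, -0.022, 0.093], [-0.003, -0.966, -0.259]]
wrist_force: [-5.4, -0.1, 8.2]
grip_width: 0.153
```

```bash
python3 -m jog '[0,0,0,0,0,0,0.25, 0,0,0,0,0,0,0.45, 0,0,0,0,0,0,0.45, 0,0,0,0,0,0,0.45, 0.13,0.01,0.5,0,0,0,0.45, 0.26,0.02,1,0,0,0,0.45, 0.4,0.03,1.6,0,0,0,0.45, 0.4,0.03,2.2,0,0,0,0.45]'
python3 -m jog '[-0.6,0.5,0.6,0,-1,0,0.45, -1.2,1,0.6,0.1,-2,0,0.45, -1.8,1.6,0.6,0.14,-2.43,0,0.45, -2.4,2.2,0.6,0.14,-2.43,0,0.45, -2.4,2.8,0.6,0.14,-2.43,0,0.45, -2.4,3.5,0.6,0.14,-2.43,0,0.45, -2.4,3.5,0.6,0.14,-2.43,0,0.45]'
python3 - <<'E'
from h import *
s=grab("side");crop(s,"s28",260,130,180,150,4.2)
t=grab("top");crop(t,"t28",240,120,180,130,4.2)
print(r.state()["ee_pos"])
E
```

```text
time: 48.15
ee_pos: [647.8, 58.6, 278.8]
eef_rot: [[0.096, -0.255, 0.962], [-0.995, -0.023, 0.093], [-0.002, -0.967, -0.256]]
wrist_force: [0.8, -0.5, -0.2]
grip_width: 0.449
time: 49.02
ee_pos: [502.4, 272.3, 313.6]
eef_rot: [[0.101, -0.004, 0.995], [-0.995, -0.007, 0.101], [0.007, -1.0, -0.004]]
wrist_force: [0.2, -0.3, -0.5]
grip_width: 0.449
[503.475 268.183 313.822]
```

View pics/s28.png

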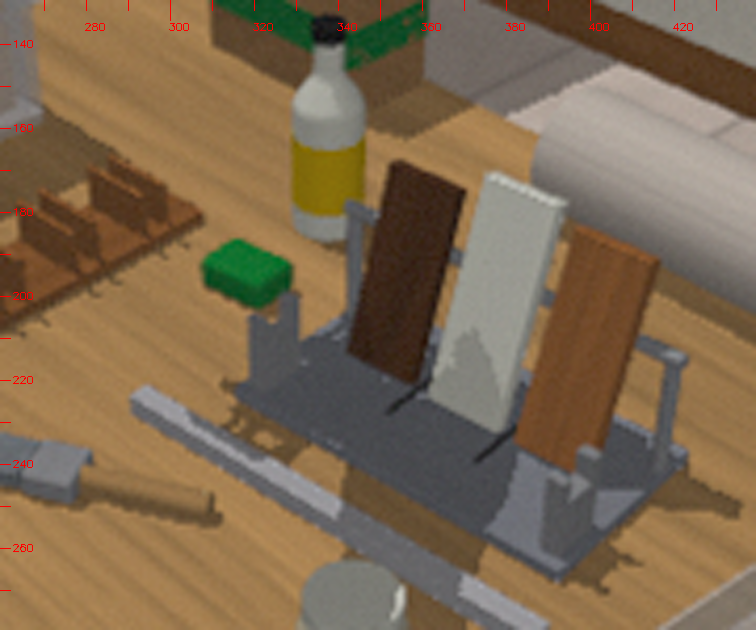

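View pics/t28.png

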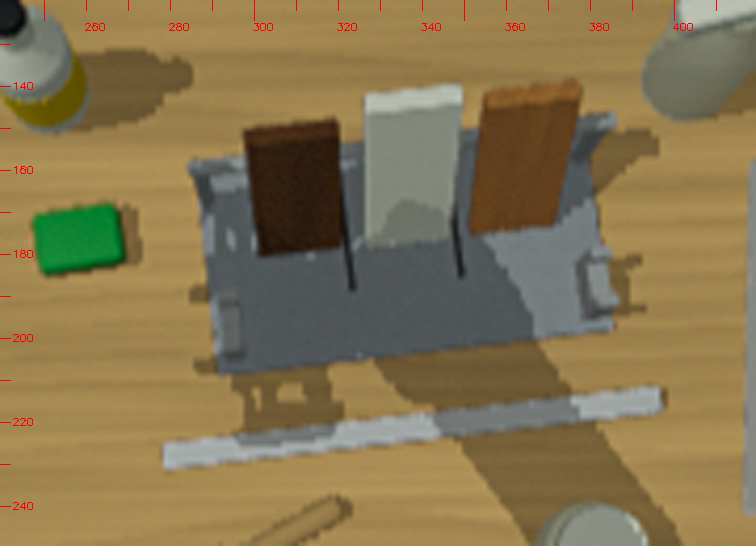

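All three boards lean side by side against the rail: dark at (310,165), white at (337,160) and mid-brown at (363,157) in the top view. I'll measure the bar and forks closely.

```bash
python3 - <<'E'
from h import *
T=lambda p:np.array([240+p[0]/4.2-.5,120+p[1]/4.2-.5])
a=atz("top",T((164,457)),18);b=atz("top",T((662,399)),18);v=a-b
print("bar",a,b,(a+b)/2,np.linalg.norm(v),np.degrees(np.arctan2(-v[0],v[1])))
s=grab("side");t=grab("top")
def ov(n):
    d=[]
    for y in(-130,130):d+=wire(n,STAND,-43,-17,y-7,y+7,75,75)+wire(n,STAND,-43,-17,y-7,y+7,55,55)
    return d
crop(t,"tL",280,180,40,40,9,draw=ov("top"));crop(t,"tR",360,165,40,40,9,draw=ov("top"))
crop(s,"sL",300,190,40,40,9,draw=ov("side"));crop(s,"sR",375,225,40,40,9,draw=ov("side"))
im=np.vstack([np.hstack([cv2.imread(f"pics/{k}.png") for k in p]) for p in(("tL","tR"),("sL","sR"))])
cv2.imwrite("pics/forks.png",cv2.resize(im,None,fx=.83,fy=.83))
E
```

```text
bar [431.659 150.551  18.   ] [ 467.684 -207.099   18.   ] [449.671 -28.274  18.   ] 359.46008429741124 5.7519012589905785
```

View pics/forks.png

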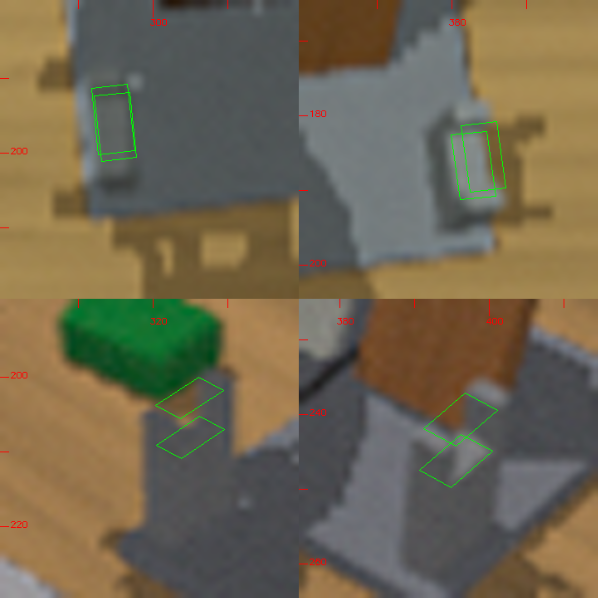

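```bash
python3 - <<'E'
from h import *
goto(451,-28.3,120,5.6)
E

```

```text
shift [-0.881 -4.922 -3.234] turn [ 0.078 -0.032  0.047]
```

```bash
python3 -m jog '[-0.3,-0.9,0,0.08,0,0,0.5, -0.6,-1.8,0,0.08,0,0,0.5, -0.88,-2.8,0,0.08,0,0,0.5, -0.88,-3.8,0,0.08,0,0,0.5, -0.88,-4.6,-0.5,0.08,0,0,0.5, -0.88,-4.92,-1.4,0.08,0,0,0.5, -0.88,-4.92,-2.4,0.08,0,0,0.5, -0.88,-4.92,-3.2,0.08,0,0,0.5]'
python3 -m jog '[0,0,0,0,0,0,0.5, 0,0,0,0,0,0,0.5]'
python3 - <<'E'
from h import *
goto(451,-28.3,24,5.7);s=grab("side");crop(s,"s30",270,150,150,140,4.2)
E

```

```text
time: 50.22
ee_pos: [450.0, -28.2, 120.5]
eef_rot: [[0.092, -0.003, 0.996], [-0.996, 0.0, 0.092], [-0.001, -1.0, -0.003]]
wrist_force: [0.8, 0.8, 0.5]
grip_width: 0.5
time: 50.48
ee_pos: [451.7, -27.5, 123.5]
eef_rot: [[0.093, -0.001, 0.996], [-0.996, 0.001, 0.093], [-0.001, -1.0, -0.001]]
wrist_force: [0.1, 0.4, -0.1]
grip_width: 0.5
shift [-0.011 -0.014 -1.659] turn [-0.008 -0.012  0.058]
```

View pics/s30.png

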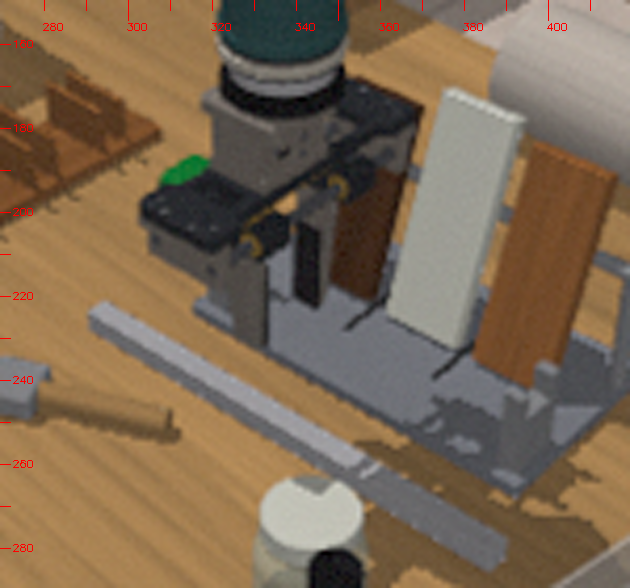

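```bash
python3 -m jog '[0,0,-0.6,0,0,0.06,0.5, 0,0,-1.1,0,0,0.06,0.5, 0,0,-1.4,0,0,0.06,0.5, 0,0,-1.64,0,0,0.06,0.5, 0,0,-1.64,0,0,0.06,0.5, 0,0,-1.64,0,0,0.06,0.5]'
python3 -m jog '[0,0,0,0,0,0,0.1, 0,0,0,0,0,0,0.1, 0,0,0,0,0,0,0.1, 0,0,0,0,0,0,0.1, 0,0,0,0,0,0,0.1]' 40
```

```text
time: 51.28
ee_pos: [451.5, -26.6, 24.6]
eef_rot: [[0.101, -0.002, 0.995], [-0.995, 0.001, 0.101], [-0.001, -1.0, -0.001]]
wrist_force: [0.2, 0.8, -0.5]
grip_width: 0.497
time: 51.9
ee_pos: [451.1, -26.6, 23.8]
eef_rot: [[0.101, -0.003, 0.995], [-0.995, 0.001, 0.101], [-0.001, -1.0, -0.003]]
wrist_force: [0.6, 0.5, 3.7]
grip_width: 0.187
```

```bash
python3 -m jog '[0,0,0.4,0,0,0,0.1, 0,0,0.9,0,0,0,0.1, 0,0,1.5,0,0,0,0.1, 0,0,2,0.06,-0.6,0,0.1, 0,0,2,0.13,-1.33,0,0.1, 0,0,2,0.13,-1.33,0,0.1, 0,0,2,0.13,-1.33,0,0.1]' 40
python3 - <<'E'
from h import *
s=grab("side");crop(s,"s31",270,120,170,160,3.7)
st=r.state();print(st["ee_pos"],np.array(st["eef_rot"]),st["grip_width"])
print((np.array([533.8,-29.5,130])-st["ee_pos"])/60)
E

```

```text
time: 52.78
ee_pos: [450.6, -26.6, 143.3]
eef_rot: [[0.101, 0.134, 0.986], [-0.995, 0.014, 0.1], [-0.0, -0.991, 0.134]]
wrist_force: [0.4, -0.7, -1.9]
grip_width: 0.192
[450.818 -26.692 143.279] [[ 0.101  0.134  0.986]
 [-0.995  0.013  0.1  ]
 [ 0.    -0.991  0.135]] 0.19168711365279215
[ 1.383 -0.047 -0.221]
```

View pics/s31.png

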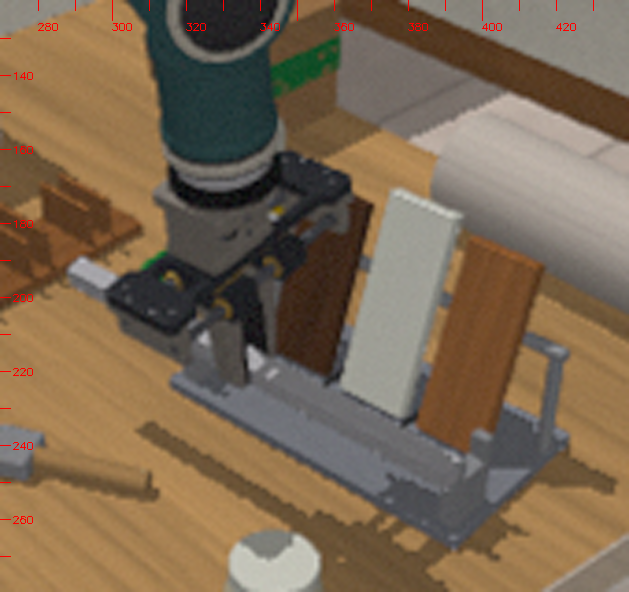

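```bash
python3 -m jog '[0.5,-0.04,0,0,0,-0.04,0.1, 1,-0.04,0,0,0,-0.04,0.1, 1.3,-0.04,-0.1,0,0,-0.04,0.1, 1.38,-0.04,-0.22,0,0,-0.04,0.1, 1.38,-0.04,-0.22,0,0,-0.04,0.1, 1.38,-0.04,-0.22,0,0,-0.04,0.1]' 40
python3 - <<'E'
from h import *
s=grab("side");crop(s,"s32",290,110,150,160,3.7)
st=r.state();print(st["ee_pos"],st["wrist_force"])
print((np.array([533.8,-29.5,130])-st["ee_pos"])/60)
E

```

```text
time: 53.58
ee_pos: [532.6, -29.2, 130.1]
eef_rot: [[0.097, 0.134, 0.986], [-0.995, 0.014, 0.096], [-0.001, -0.991, 0.135]]
wrist_force: [-0.6, 0.4, -1.9]
grip_width: 0.188
[532.824 -29.076 130.398] [ 0.373 -0.78  -2.153]
[ 0.016 -0.007 -0.007]
```

View pics/s32.png

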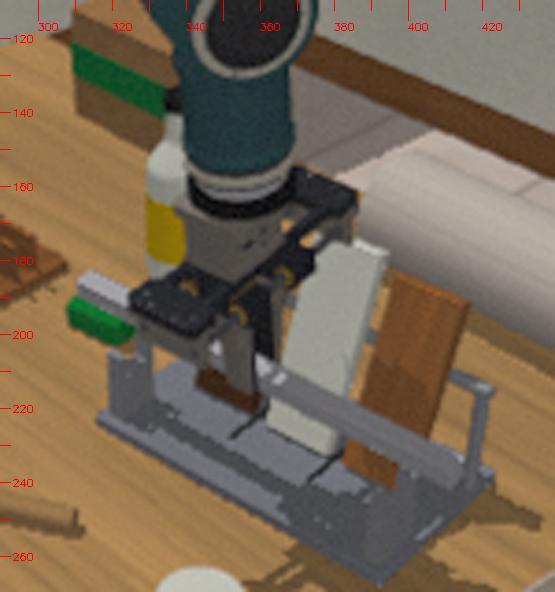

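```bash
python3 -m jog '[0.01,0,-0.2,0,0,0,0.1, 0.01,0,-0.42,0,0,0,0.1, 0.01,0,-0.42,0,0,0,0.1]' 40
python3 - <<'E'
from h import *
s=grab("side");crop(s,"s33",295,150,130,120,5)
t=grab("top");crop(t,"t33",270,110,140,110,5)
st=r.state();print(st["ee_pos"],st["wrist_force"])
E

```

```text
time: 54.0
ee_pos: [532.9, -29.1, 103.7]
eef_rot: [[0.097, 0.133, 0.986], [-0.995, 0.013, 0.096], [-0.0, -0.991, 0.133]]
wrist_force: [-0.2, 0.7, -1.2]
grip_width: 0.193
[533.843 -29.271 104.841] [-0.073  0.03  -1.867]
```

View pics/s33.png

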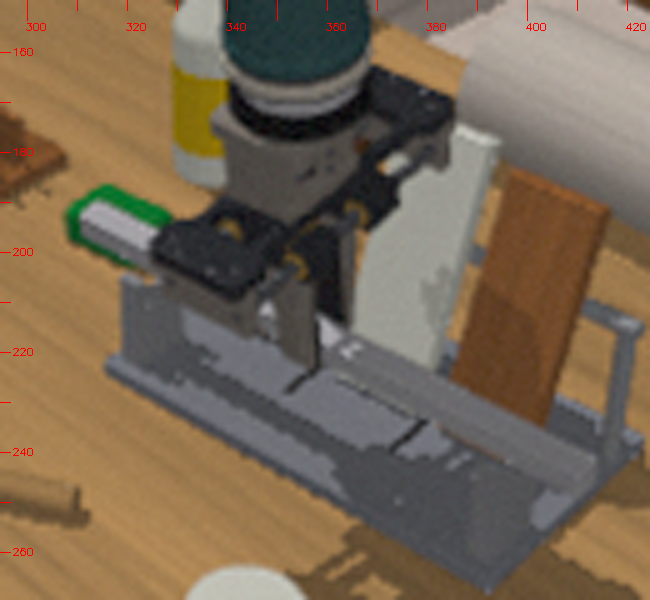

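View pics/t33.png

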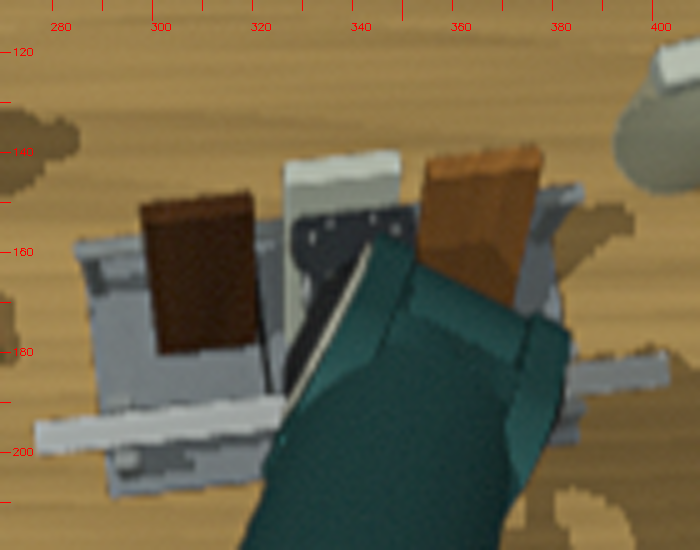

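```bash
python3 -m jog '[0,0,-0.08,0,0,0,0.1, 0,0,-0.16,0,0,0,0.1, 0,0,-0.22,0,0,0,0.1, 0,0,-0.22,0,0,0,0.1]' 40
python3 - <<'E'
from h import *
s=grab("side");crop(s,"s34",295,150,130,120,5)
st=r.state();print(st["ee_pos"],st["wrist_force"])
E

```

```text
time: 54.6
ee_pos: [533.9, -29.0, 91.7]
eef_rot: [[0.097, 0.135, 0.986], [-0.995, 0.014, 0.096], [-0.0, -0.991, 0.135]]
wrist_force: [-0.2, -1.5, -1.6]
grip_width: 0.188
[533.993 -29.123  91.86 ] [ 0.488  0.88  -1.749]
```

View pics/s34.png

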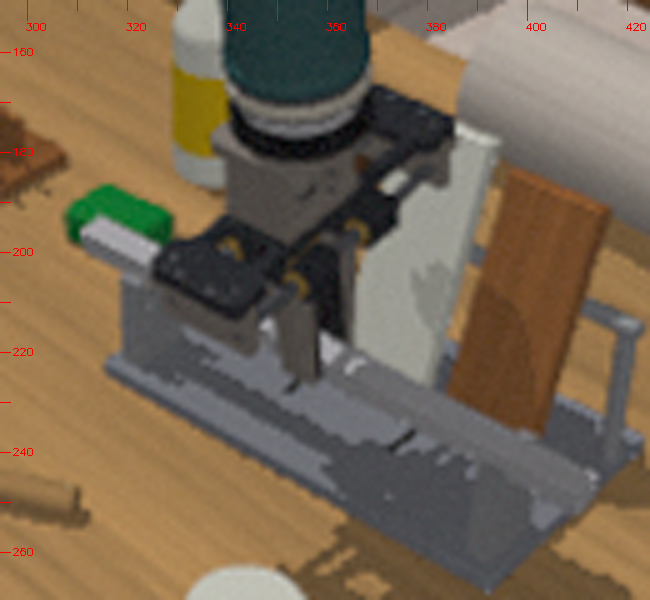

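```bash
python3 -m jog '[0,0,-0.06,0,0,0,0.1, 0,0,-0.12,0,0,0,0.1, 0,0,-0.17,0,0,0,0.1, 0,0,-0.17,0,0,0,0.1]' 40
python3 -m jog '[0,0,-0.02,0,0,0,0.1, 0,0,-0.04,0,0,0,0.1, 0,0,-0.04,0,0,0,0.1]'
```

```text
time: 55.15
ee_pos: [533.9, -29.1, 81.5]
eef_rot: [[0.097, 0.135, 0.986], [-0.995, 0.014, 0.096], [-0.0, -0.991, 0.136]]
wrist_force: [-0.4, -0.2, -2.4]
grip_width: 0.19
time: 55.52
ee_pos: [534.2, -29.1, 79.7]
eef_rot: [[0.097, 0.136, 0.986], [-0.995, 0.014, 0.096], [-0.001, -0.991, 0.136]]
wrist_force: [-1.3, 0.3, 2.2]
grip_width: 0.19
```

```bash
python3 -m jog '[0,0,0,0,0,0,0.3, 0,0,0,0,0,0,0.36, 0,0,0,0,0,0,0.36, 0,0,0,0,0,0,0.36, -0.07,0,0.5,0,0,0,0.36, -0.14,-0.01,1,0,0,0,0.36, -0.25,-0.02,1.8,0,0,0,0.4, -0.5,-0.02,2.6,0,0,0,0.4]'
python3 -m jog '[-0.6,0.5,0.5,0,0,0,0.4, -1.2,1.2,0.8,0,0.5,0,0.4, -1.6,2.2,1,0,1,0,0.4, -1.6,3.2,1,0,1.3,0,0.4, -1.6,4,1,0,1.3,0,0.4, -1.6,4.5,1,0,1.3,0,0.4, -1.6,4.5,1,0,1.3,0,0.4]'
python3 - <<'E'
from h import *
s=grab("side","s35f");t=grab("top","t35f")
crop(s,"s35",300,140,140,130,4.6);crop(t,"t35",270,120,140,110,5.4)
st=r.state();print(st["ee_pos"],st["wrist_force"])
E

```

```text
time: 56.52
ee_pos: [503.9, -30.5, 236.6]
eef_rot: [[0.097, 0.135, 0.986], [-0.995, 0.013, 0.096], [0.001, -0.991, 0.136]]
wrist_force: [0.7, 1.1, 1.2]
grip_width: 0.399
time: 57.4
ee_pos: [407.8, 240.9, 295.0]
eef_rot: [[0.099, -0.001, 0.995], [-0.995, 0.012, 0.099], [-0.012, -1.0, 0.001]]
wrist_force: [-0.6, -1.0, -0.0]
grip_width: 0.4
[408.315 238.224 295.168] [-0.581 -0.61  -0.892]
```

View pics/s35.png

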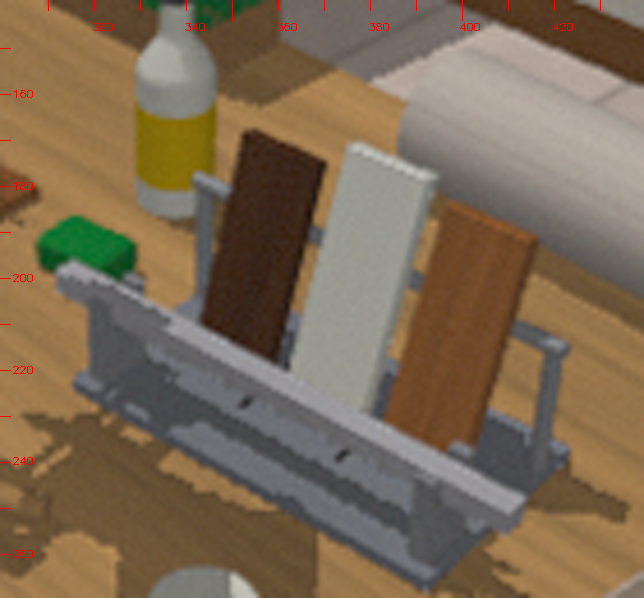

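View pics/t35.png

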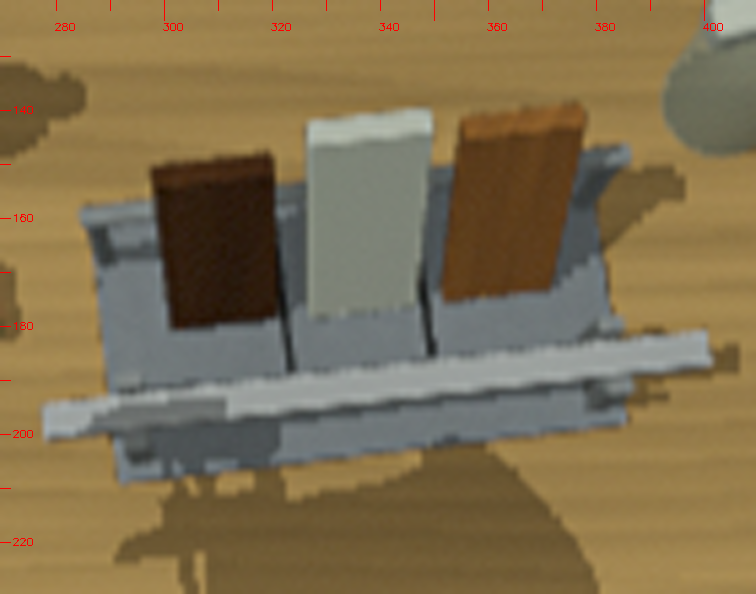

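View pics/s35f.png

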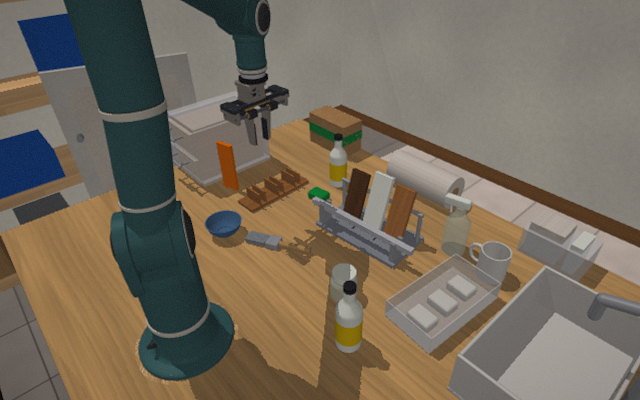

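The bar lies in both forks with its ends out at (278,197) and (401,184) in the top view. The boards are untouched and the soaps are in the caddy. I'll do a numeric check.

```bash
python3 - <<'E'
from h import *
T=lambda p:np.array([270+p[0]/5.4-.5,120+p[1]/5.4-.5]);S=lambda p:np.array([300+p[0]/4.6-.5,140+p[1]/4.6-.5])
def L(p):
    d=p[:2]-np.array(STAND[:2]);c,s=np.cos(STAND[2]),np.sin(STAND[2]);return np.array([c*d[0]+s*d[1],-s*d[0]+c*d[1],p[2]])
a=atz("top",T((44,421)),73);b=atz("top",T((709,350)),73);v=a-b
print("bar",L((a+b)/2),"yaw rel",np.degrees(np.arctan2(-v[0],v[1])-STAND[2]))
print("bar ends tri",tri(S((70,272)),T((44,421))),tri(S((517,505)),T((709,350))))
# top-front edges of boards, then tilt via top-front-edge mid vs model
for k,y,Ln,s1,s2,t1,t2 in(("dark",80,155,(245,135),(322,168),(153,180),(273,176)),("white",0,175,(348,150),(432,183),(309,142),(432,133)),("mid",-80,165,(445,202),(533,243),(460,134),(584,126))):
    A=tri(S(s1),T(t1));B=tri(S(s2),T(t2));m=L((A+B)/2);w=A-B
    print(k,"top front edge",m,"width",np.linalg.norm(w),"yaw rel",np.degrees(np.arctan2(-w[0],w[1])-STAND[2]),"tilt from height",np.degrees(np.arccos(min(1,(m[2]-14-2)/Ln))))
    f=lambda th:(lambda xb:np.array([xb+Ln*np.sin(th)-7*np.cos(th),12+7*np.sin(th)*2+Ln*np.cos(th)]))(70-(13+(107-12-7*np.sin(th))*np.sin(th))/np.cos(th))
    for d in(12,15,18,22):print(d,f(np.radians(d)),end=" ")
    print()
E
```

```text
bar [-30.804   0.48   73.   ] yaw rel -0.26699460887089277
bar ends tri [520.258 147.123  65.602] [ 550.811 -209.24    73.932]
dark top front edge [ 70.179  75.972 158.117] width 61.84908244107494 yaw rel -2.47171901184769 tilt from height 23.525548393854145
12 [ 62.205 166.524] 15 [ 64.927 165.342] 18 [ 67.407 163.74 ] 22 [ 70.23  160.958] 
white top front edge [ 76.7    -2.449 176.501] width 61.928534108130044 yaw rel -0.9472209513705907 tilt from height 23.487181767290895
12 [ 66.364 186.087] 15 [ 70.104 184.66 ] 18 [ 73.587 182.761] 22 [ 77.722 179.502] 
mid top front edge [ 74.034 -77.951 169.691] width 62.52024053766979 yaw rel -1.4160920319365273 tilt from height 21.33611820735877
12 [ 64.284 176.305] 15 [ 67.515 175.001] 18 [ 70.497 173.251] 22 [ 73.976 170.23 ]
```

The bar centre is at stand (-31, 0) mm, about 0.3° off line. The boards lean roughly 15–23° and are square within about 2.5°. Handing in.

```bash
python3 -c "
from station import job,r
print(job.hand_in(), r.state()['time'])"
```

```text
the job is handed in; nothing more can be done
the job is handed in; nothing more can be done
```

I laid the bar on the counter, put all three white soaps in the caddy and leaned the three rack boards on the stand, then put the bar back in both forks. I handed the job in shortly after 57 s of robot time; hand-in reported no verdict.

**Last checks, from the pictures:**
- **Bar:** its centre is at about (-31, 0) mm in the stand frame, about 0.3° off line, with both ends sticking out past the forks. The bar-end heights came out at 66 and 74 mm, which don't agree with each other. I put that down to reading the ends by eye, since the bar looks seated in both views.
- **Boards:** I set them at about 15°; the last image readings gave about 21–23° of lean, which may be measurement error or a slight settling. Both are inside the 9–34° limit. They are square to the rail within about 2.5°.
- **Soaps:** all three lie flat inside the caddy.
- **Everything else:** the green and orange look-alikes and the other things on the counter look where they were, judged by eye. The gripper is well clear of everything.

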